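# Nest the draw-stage cups in the return carrier and latch its gate

### The arm

A 6-joint arm with a two-finger parallel gripper is mounted at the origin on the work surface. World frame = base frame: x ahead of the robot, y to its left, z up, the work surface at z = 0. Lengths are in m, angles in rad, forces in N, time in s.
With the tool pointing down it reaches from about 0.3 to 0.775 m from the base axis. Payload 14.6 kg.
Tool frame: the origin (TCP) lies on the mounting face of the last link; the fingertips stand 199 mm ahead of it and the grasp point (between the pads) lies 180 mm ahead of it; z points along the fingers, y is the line along which they close (so a half turn about z gives the same grasp; the last joint's range is limited). The gripper opens to 94 mm and grips with 3 to 60 N. Pads are 16 mm wide; open, the fingers measure 119 mm over their backs; the gripper's body (75 mm by 177 mm) begins 78 mm behind the grasp point.
Start: joints at [-1.189, 0.3, 1.521, -0, 1.321, -0.067], TCP at [0.239, -0.496, 0.405] pointing down, gripper open.
Joint ranges: [-3.03, 3.03], [-0.79, 2.21], [0.23, 2.52], [-1.04, 4.18], [0, 3.07], [-2.55, 2.55]. Speed limits (rad/s): [2.22, 2.22, 2.57, 3.14, 3.14, 3.14].

### API

Orientations are given as [roll, pitch, yaw] about the fixed x, y, z axes, in that order (R = Rz(yaw) Ry(pitch) Rx(roll)).
In Python, from station import get_obs, camera, hand_in gives the robot as it stands.
- The arm moves only by the tool apply_moves, never from a script. Its argument "increments" is a list of rows, each an object of numbers: "tx", "ty", "tz": the shift along the tool's x, y, z as a fraction of full scale; "ax", "ay", "az": the turn, a rotation vector about the tool's x, y, z as a fraction of full scale. In form: [{"tx": .., "ty": .., "tz": .., "ax": .., "ay": .., "az": ..}, ...]. A call has 1 to 12 rows; each row shifts and turns the commanded pose from where the row before left it, along the tool's axes as they then stand; what a row does not reach is not made up. Full scale, the value 1, is 30 mm for a shift and 5 degrees for a turn. A row lasts 1/8 s, in which the tool goes at most 62.5 mm and 10.7 degrees, less where a joint would pass 70% of its speed; a pose out of reach is approached as far as the arm can. A call with a number of a shift or a turn outside -1 to 1 is refused whole. A call with a gripper value outside its range is refused whole. "jaw" is the closure, from 0 (fully open) to 1 (shut), set as the call begins (left out, the last holds). The fingers move at their own pace and stop on an object; "force" is the grip in N (left out, the last holds). Time passes only in rows, so rows that do not move let the fingers close. It gives the time, the measured TCP pose, the force, the opening and the grip force at its end, in the units of the state.
- get_obs(): the state, without advancing time (a new reading comes with each control period).
- camera(name): name is "scene" or "top"; returns a dict with "pixels" (384x512x3 uint8, red, green, blue), "camera_matrix" (3x3 intrinsics, pixels), "R" (3x3) and "t" (3): a world point X has camera coordinates R X + t. Camera axes: x right, y down, z forward; pixel columns grow to the right and rows downward; lengths in m; the calibration is good to about 2 mm. A picture is of the moment at which its call begins. There is no depth.
- hand_in(): hands the job in; it is judged then, once.
The state is a dict: "time_s": time; "qpos": joint angles; "joint_vel": joint speeds; "tau": joint torques, N m; "ee_pos": TCP position; "eef_rot": TCP orientation; "force": force on the tool from outside, world axes, zero at the start; "moment": the same for the moment, N m; "grip_width": finger opening in m; "grip_force": force on a finger pad.
Only numpy, scipy, OpenCV 4.12 (cv2) and the standard library are available. Lean on these libraries where they do the work, as an engineer would, in place of code of your own. Each camera call takes 0.05 s, during which the arm holds its last target. There are 200 camera calls.

### The job

Put the loose aluminium cups away in the grey return carrier: stand the widest one there on the carrier's floor and nest the others inside one another in size order, all upright and fully down. Only then swing the carrier's gate shut with its latch bar lifted over the striker, and let the bar drop fully into the catch. Do not disturb the flange, the vise or the carton.

Things in the scene. Friction and masses are not known exactly. Their poses are not given: they have to be found in the camera images.
- cup1_mid (a point): centre (half-way up, on the axis) of the widest draw-stage cup: a plain straight-walled aluminium cup, outside diameter 120 mm, height 50 mm, wall and floor 4 mm thick, so the inside diameter is 112 mm and the rim is 25 mm above this point. Loose, 260 g or some 25 % more or less, starts upright on the bench; z is its axis. One cup of the four may be absent (None).
- cup1: the widest cup itself, origin at the centre of its underside, z up its axis
- cup2_mid (a point): centre (half-way up, on the axis) of the second widest draw-stage cup: a plain straight-walled aluminium cup, outside diameter 92 mm, height 66 mm, wall and floor 4 mm thick, so the inside diameter is 84 mm and the rim is 33 mm above this point. Loose, 220 g or some 25 % more or less, starts upright on the bench; z is its axis. One cup of the four may be absent (None).
- cup2: the second widest cup itself, origin at the centre of its underside, z up its axis
- cup3_mid (a point): centre (half-way up, on the axis) of the third widest draw-stage cup: a plain straight-walled aluminium cup, outside diameter 66 mm, height 82 mm, wall and floor 4 mm thick, so the inside diameter is 58 mm and the rim is 41 mm above this point. Loose, 180 g or some 25 % more or less, starts upright on the bench; z is its axis. One cup of the four may be absent (None).
- cup3: the third widest cup itself, origin at the centre of its underside, z up its axis
- cup4_mid (a point): centre (half-way up, on the axis) of the narrowest draw-stage cup: a plain straight-walled aluminium cup, outside diameter 42 mm, height 98 mm, wall and floor 4 mm thick, so the inside diameter is 34 mm and the rim is 49 mm above this point. Loose, 140 g or some 25 % more or less, starts upright on the bench; z is its axis. One cup of the four may be absent (None).
- cup4: the narrowest cup itself, origin at the centre of its underside, z up its axis
- carrier_floor (a point): centre of the top of the return carrier's floor, 10 mm above the bench. The carrier is a fixed grey tray, open at the top, clear inside about 200 by 200 mm, with low rails (top 45 mm above the bench) on three sides and a gate on the fourth. Its x axis runs along the gate side towards the hinge, y points away from the gate; the closed gate's middle plane is at y = -100 mm.
- gate_hinge (a point): point on the vertical hinge axis of the carrier's white gate, 70 mm above the bench. The gate is a panel reaching 184 mm from the hinge, 12 mm thick, its top 82 mm above the bench; it swings like a door and stays where left (slight friction).
- gate (a joint): gate angle, rad: 0 shut (against its stop; the gate then points from the hinge along the carrier's -x), growing to 1.3 as it swings outwards, away from the carrier, counter-clockwise seen from above.
- latch (a joint): angle of the latch bar, rad: 0 level (on its rest, and when in the catch), growing to 0.8 as its free end is lifted; it falls back by its weight (140 g). The steel bar, 141 long, 16 high, 10 mm thick, lies along the gate's outer face, its middle plane 14 mm outside the gate's. Pivot 90 mm from the hinge axis, 70 mm above the bench; its free end reaches 216 mm from the hinge axis, past the gate.
- thumb_tab (a point): middle of the latch bar's upright dark thumb tab, 12 mm thick (along the gate's normal), 26 mm wide along the gate; its top is 22 mm above this point. With the bar level this point is 120 mm above the bench, 50 mm above and 75 mm out from the pivot, 165 mm from the hinge. Axes turn with the bar: x towards the pivot, y through the thickness towards the gate, z up the tab.
- notch (a point): middle of the catch on the fixed post beyond the gate's free end, 60 mm above the bench: a 20 mm gap into which the bar drops when the gate is shut. On its outer side stands the striker, a square plate 10 mm thick, top 82 mm above the bench, 20 mm higher than the level bar's underside; it stops the bar unless lifted over it (0.18 rad just clears, 0.3 rad well).
- flange: bystander: dark steel flange 90 mm across with two upright pins, 64 mm high, origin at the centre of its underside
- vise: bystander: small dark steel machine vise, 120 by 50 by 60 mm, origin at the centre of its underside
- carton: bystander: cardboard carton 120 by 80 by 60 mm, origin at the centre of its underside
Things that resemble listed ones, but are neither listed nor needed, are in the scene too. What is shaped like the cup2 but blue or green is not meant.

How it is judged:
On the way, in this order (a step that is already met when the one before it is completed fails the run):
1. all cups that are present stand nested in size order on the carrier's floor (x of cup1_mid in the frame of carrier_floor between -0.075 and 0.075 m and y of cup1_mid in the frame of carrier_floor between -0.075 and 0.075 m and z of cup1_mid in the frame of carrier_floor between 0.02 and 0.044 m and angle between each of cup1_mid, cup2_mid, cup3_mid, cup4_mid's own z axis and vertical below 0.12 rad and horizontal distance between cup1_mid and cup2_mid below 0.016 m and horizontal distance between cup1_mid and cup3_mid below 0.029 m and horizontal distance between cup1_mid and cup4_mid below 0.041 m and x of cup2_mid in the frame of carrier_floor between -0.075 and 0.075 m and y of cup2_mid in the frame of carrier_floor between -0.075 and 0.075 m and z of cup2_mid in the frame of carrier_floor between 0.028 and 0.052 m and horizontal distance between cup2_mid and cup3_mid below 0.015 m and horizontal distance between cup2_mid and cup4_mid below 0.027 m and x of cup3_mid in the frame of carrier_floor between -0.075 and 0.075 m and y of cup3_mid in the frame of carrier_floor between -0.075 and 0.075 m and z of cup3_mid in the frame of carrier_floor between 0.036 and 0.06 m and horizontal distance between cup3_mid and cup4_mid below 0.014 m and x of cup4_mid in the frame of carrier_floor between -0.075 and 0.075 m and y of cup4_mid in the frame of carrier_floor between -0.075 and 0.075 m and z of cup4_mid in the frame of carrier_floor between 0.044 and 0.068 m), for 0.2 s.
2. the latch bar is carried, lifted, over the striker as the gate comes shut (value of joint latch above 0.13 rad and value of joint gate below 0.12 rad), for 0.05 s.
At the end, for the whole second after the job is handed in: Every cup upright (0.12 rad) inside the next wider one, underside at most 19 mm above the carrier's floor, within 75 mm of its centre along each carrier axis; gate within 0.05 rad of shut, latch bar within 0.06 rad of level, down in the catch; all at rest (all of step 1 and linear speed of each of cup1, cup2, cup3, cup4 below 0.02 m/s and value of joint gate below 0.05 rad and value of joint latch below 0.06 rad and velocity of joint latch between -0.1 and 0.1 rad/s); the robot touches nothing.
It fails at once if the flange is pushed more than 30 mm from its place (distance of flange from where it was at the start of the episode above 0.03 m).
It fails at once if the vise is pushed more than 30 mm from its place (distance of vise from where it was at the start of the episode above 0.03 m).
It fails at once if the carton is pushed more than 30 mm from its place (distance of carton from where it was at the start of the episode above 0.03 m).
Of cup1, cup2, cup3, cup4 only 3 to 4 are there at a start; the rules pass over those that are not, and their reading is None.
At some moment in a run one of cup1, cup2, cup3 may be knocked a few centimetres aside while the robot is not near it.
It also fails if it takes over 208 s, if anything falls off the work surface, if the arm or the gripper's body presses on something with over 40 N, if the wrist force passes 120 N, or if a joint passes its speed limit or range.

## Working session

There is one attempt and no reset: what is moved stays moved. The work goes in short steps, Python scripts to look and compute and a tool call to move; the robot and the scene stay as the last step left them, time stands still between calls to the robot, and variables do not carry over. Pictures are saved under pics/ and viewed, at most 14 in all, crops included, and the job is handed in when it is done.

Besides the shell and the picture viewer there is one more tool, called after "Call:" as name(argument=value, ...), one argument or row to a line, values as JSON. apply_moves: Moves the arm, as the interface text tells. Its arguments: {"type":"object","properties":{"increments":{"type":"array"},"jaw":{"type":"number"},"force":{"type":"number"}},"required":["increments"]}

```bash
mkdir -p pics
cat > h.py <<'E'
from station import get_obs, camera, hand_in
import numpy as np, cv2
def snap(name,fn=None):
    c=camera(name)
    if fn: cv2.imwrite('pics/'+fn,c['pixels'][:,:,::-1])
    return c
def back(c,u,v,z):
    K=np.array(c['camera_matrix']);R=np.array(c['R']);t=np.array(c['t'])
    d=R.T@np.linalg.solve(K,[u,v,1.]);o=-R.T@t
    return o+d*(z-o[2])/d[2]
def proj(c,X):
    p=np.array(c['camera_matrix'])@(np.array(c['R'])@np.array(X)+np.array(c['t']));return p[:2]/p[2]
E
python3 - <<'E'
from h import *
for n in('top','scene'):
    c=snap(n,n+'0.png'); print(n,-np.array(c['R']).T@c['t'],np.array(c['R'])[2],c['camera_matrix'][0])
    cv2.imwrite('pics/'+n+'0b.png',cv2.resize(c['pixels'][:,:,::-1],(800,600),interpolation=cv2.INTER_CUBIC))
o=get_obs();print(o)
E
```

```text
top [ 0.32635442 -0.12641761  1.40262343] [ 0.16462215  0.00370225 -0.98634976] [422.26002517   0.         254.87824747]
scene [ 1.02370467 -0.88397251  1.03082914] [-0.38001144  0.57181213 -0.7270641 ] [488.08296546   0.         256.53177966]
{'time_s': 0.1, 'qpos': array([-1.18857620e+00,  3.00419005e-01,  1.52149451e+00, -9.80691562e-06,
        1.32067925e+00, -6.66109457e-02]), 'joint_vel': array([ 0.00098758, -0.00127987, -0.00345936, -0.00170781,  0.00089042,
        0.00114988]), 'tau': array([ 1.49989999e-03, -5.32643294e+01, -3.53285122e+01,  7.09995534e-02,
        2.34946684e-02, -6.59221951e-05]), 'ee_pos': array([ 0.23863523, -0.49550932,  0.40415142]), 'eef_rot': array([-3.14059413e+00, -5.70908786e-05,  4.48833479e-01]), 'force': array([-1.00148686, -0.4849966 ,  0.29239369]), 'moment': array([-0.04927985, -0.02315987, -0.01208004]), 'grip_force': 0.0, 'grip_width': 0.09400624936691611}
```

View pics/top0b.png

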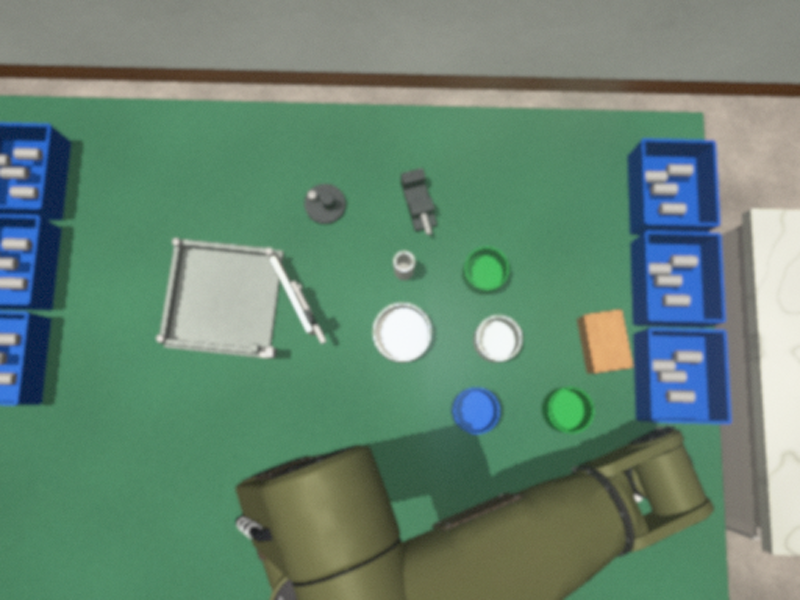

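View pics/scene0b.png

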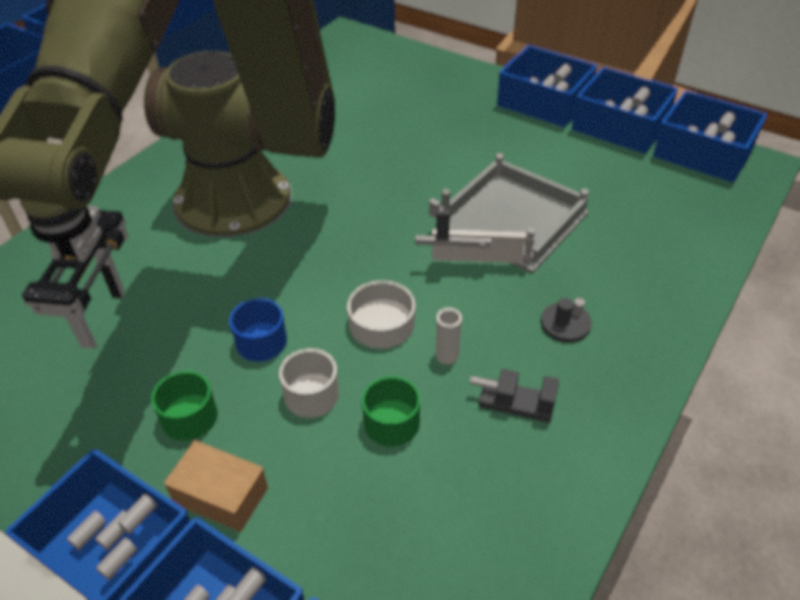

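Top view (800x600 px): the steel-grey cups are the widest at (403,332), a medium one at (498,338) and a narrow one at (404,264). The lookalikes are blue at (477,411) and green at (487,271) and (568,410). The carrier is at about (222,298) with its gate open on the right side. The scene view shows the same three aluminium cups, so one looks absent. I'll measure sizes to identify it.

```bash
cat >> h.py <<'E'
def circ(c,x,y,z,r,n=60):
    return np.array([proj(c,[x+r*np.cos(a),y+r*np.sin(a),z]) for a in np.linspace(0,2*np.pi,n)])
def mask(c):
    p=c['pixels'].astype(int); return ((p.max(2)-p.min(2))<32)&(p.max(2)>95)
def sil(c,x,y,r,h,z0=0.):
    pts=np.vstack([circ(c,x,y,z0,r),circ(c,x,y,z0+h,r)]).astype(np.float32)
    hull=cv2.convexHull(pts)
    m=np.zeros((384*4,512*4),np.uint8); cv2.fillConvexPoly(m,np.round((hull+.5)*4).astype(np.int32),1)
    return cv2.resize(m.astype(np.float32),(512,384),interpolation=cv2.INTER_AREA)
def fitcup(cs,x,y,r,h,z0=0.,w=25):
    from scipy.optimize import minimize
    ms=[mask(c).astype(np.float32) for c in cs]
    def cost(p):
        s=0
        for c,m in zip(cs,ms):
            u,v=proj(c,[x,y,z0+h/2]).astype(int);W=int(w*r/.04)
            sl=np.s_[max(0,v-W):v+W,max(0,u-W):u+W]
            s+=np.abs(sil(c,p[0],p[1],r,h,z0)-m)[sl].sum()
        return s
    res=minimize(cost,[x,y],method='Nelder-Mead',options=dict(initial_simplex=[[x,y],[x+.01,y],[x,y+.01]],xatol=2e-4,fatol=.2))
    return res.x,res.fun
CUPS={1:(.06,.05),2:(.046,.066),3:(.033,.082),4:(.021,.098)}
E
python3 - <<'E'
from h import *
a=snap('top');b=snap('scene')
s=.64
for (u,v) in [(403,332),(498,338),(404,264)]:
  for k in CUPS:
    r,h=CUPS[k]; X=back(a,u*s,v*s,h)
    print(u,v,k,*[ (np.round(q,4),round(f,1)) for q,f in [fitcup([a],X[0],X[1],r,h),fitcup([b],X[0],X[1],r,h)]])
c=a['pixels'][60:290,90:350,::-1]; cv2.imwrite('pics/c1.png',cv2.resize(c,None,fx=3,fy=2.6,interpolation=cv2.INTER_CUBIC))
cc=cv2.resize(a['pixels'][140:250,90:230,::-1],None,fx=5,fy=5,interpolation=cv2.INTER_CUBIC)
cv2.imwrite('pics/car.png',cc)
cc=cv2.resize(b['pixels'][90:190,250:400,::-1],None,fx=5,fy=5,interpolation=cv2.INTER_CUBIC)
cv2.imwrite('pics/carb.png',cc)
E
```

```text
403 332 1 (array([ 0.4789, -0.1301]), np.float64(103.6)) (array([ 0.475 , -0.1228]), np.float64(208.4))
403 332 2 (array([ 0.4844, -0.133 ]), np.float64(493.0)) (array([ 0.4807, -0.1357]), np.float64(425.2))
403 332 3 (array([ 0.4965, -0.1403]), np.float64(790.4)) (array([ 0.4781, -0.1306]), np.float64(528.8))
403 332 4 (array([ 0.4859, -0.1312]), np.float64(489.4)) (array([ 0.4791, -0.1325]), np.float64(267.5))
498 338 1 (array([ 0.4756, -0.324 ]), np.float64(388.2)) (array([ 0.4615, -0.3105]), np.float64(537.3))
498 338 2 (array([ 0.4695, -0.3291]), np.float64(42.4)) (array([ 0.4656, -0.3214]), np.float64(61.8))
498 338 3 (array([ 0.4755, -0.3333]), np.float64(344.2)) (array([ 0.4695, -0.3216]), np.float64(366.8))
498 338 4 (array([ 0.48 , -0.329]), np.float64(405.8)) (array([ 0.4613, -0.3265]), np.float64(226.6))
404 264 1 (array([ 0.6269, -0.1318]), np.float64(1427.8)) (array([ 0.4766, -0.1248]), np.float64(701.4))
404 264 2 (array([ 0.6059, -0.1216]), np.float64(650.6)) (array([ 0.574 , -0.1038]), np.float64(892.3))
404 264 3 (array([ 0.6127, -0.1303]), np.float64(188.6)) (array([ 0.6075, -0.112 ]), np.float64(296.4))
404 264 4 (array([ 0.6176, -0.1305]), np.float64(24.1)) (array([ 0.6144, -0.1264]), np.float64(13.5))
```

View pics/car.png

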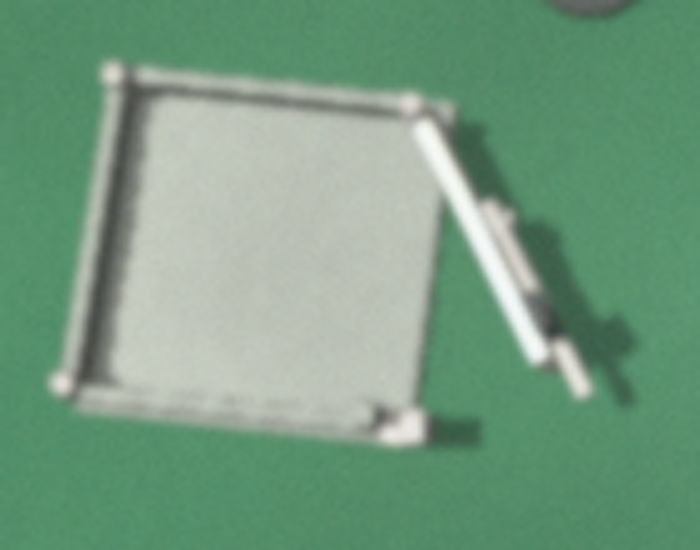

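View pics/carb.png

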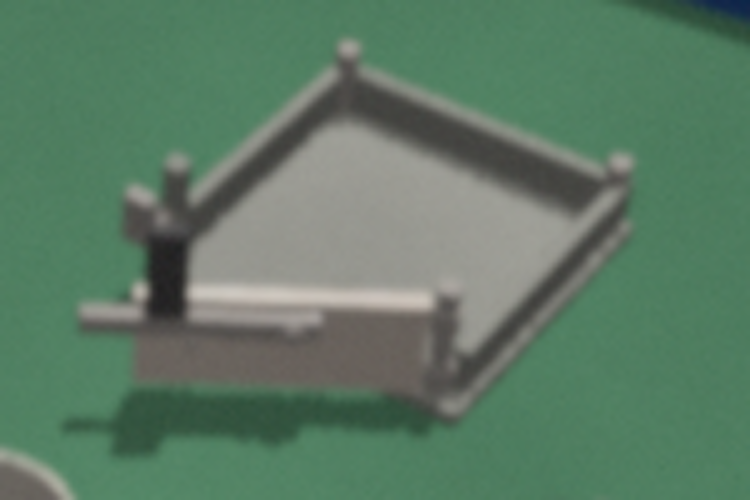

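Only cups 1, 2 and 4 are present: the three blobs fit those sizes clearly, and cup 3 is missing. The carrier crops show the posts clearly. In the top crop they are at (410,102) for the hinge, then (112,72), (62,382) and (405,428). In the scene crop they are at (448,290), (620,160), (348,48) and (177,160). The gate runs from (425,125) to (540,355). Next I'll triangulate these.

```bash
cat >> h.py <<'E'
def tri(a,pa,b,pb):
    Ps=[np.array(c['camera_matrix'])@np.c_[np.array(c['R']),np.array(c['t'])] for c in(a,b)]
    X=cv2.triangulatePoints(Ps[0],Ps[1],np.array(pa,float).reshape(2,1),np.array(pb,float).reshape(2,1));X=(X[:3]/X[3])[:,0]
    return X,max(np.linalg.norm(proj(a,X)-pa),np.linalg.norm(proj(b,X)-pb))
E
python3 - <<'E'
from h import *
a=snap('top');b=snap('scene')
A=lambda u,v:((u+.5)/5-.5+90,(v+.5)/5-.5+140)
B=lambda u,v:((u+.5)/5-.5+250,(v+.5)/5-.5+90)
for n,p,q in [('hinge',(410,102),(448,290)),('pA',(112,72),(620,160)),('pB',(62,382),(348,46)),('tabtop',(537,303),(168,232)),('barend',(580,390),(85,310)),('gatefree top',(541,355),(138,288))]:
    X,e=tri(a,A(*p),b,B(*q)); print(n,X.round(4),round(e,2))
# floor corners top view z=.01
for n,p in [('fl hinge',(440,125)),('fl striker',(415,408)),('gate hinge end top',(424,124)),]:
    print(n,back(a,*A(*p),.01).round(4),back(a,*A(*p),.082).round(4))
for k,(x,y) in {1:(.477,-.127),2:(.4675,-.325),4:(.616,-.128)}.items():
    print(k,fitcup([a,b],x,y,*CUPS[k]))
# overlay check
for c,n in((a,'t'),(b,'s')):
    f=4 ; im=cv2.resize(c['pixels'][:,:,::-1],None,fx=f,fy=f,interpolation=cv2.INTER_CUBIC)
    for k,(x,y) in {1:(.477,-.127),2:(.4675,-.325),4:(.616,-.128)}.items():
        (x,y),_=fitcup([a,b],x,y,*CUPS[k]);r,h=CUPS[k]
        for z in(0,h): cv2.polylines(im,[np.round((circ(c,x,y,z,r)+.5)*f-.5).astype(np.int32)],True,(0,0,255),1)
    im=im[140*f:240*f,230*f:345*f] if n=='t' else im[170*f:280*f,170*f:305*f]
    cv2.imwrite(f'pics/ov{n}.png',im)
ims=[cv2.imread(f'pics/ov{n}.png') for n in 'ts']
H=max(i.shape[0] for i in ims); im=np.hstack([cv2.copyMakeBorder(i,0,H-i.shape[0],0,0,cv2.BORDER_CONSTANT) for i in ims])
cv2.imwrite('pics/ov.png',cv2.resize(im,(800,int(H*800/im.shape[1]))))
E
```

```text
hinge [0.6314 0.1453 0.0931] 0.2
pA [0.6546 0.3477 0.0635] 0.24
pB [0.4516 0.3629 0.0646] 0.41
tabtop [0.4972 0.0508 0.1436] 0.41
barend [0.453  0.0314 0.0783] 0.12
gatefree top [0.4738 0.056  0.0868] 0.25
fl hinge [0.636  0.1418 0.01  ] [0.62   0.1279 0.082 ]
fl striker [0.4445 0.1476 0.01  ] [0.4384 0.1334 0.082 ]
gate hinge end top [0.6364 0.1526 0.01  ] [0.6204 0.1382 0.082 ]
1 (array([ 0.47802841, -0.12735   ]), np.float64(416.6875))
2 (array([ 0.46742018, -0.32367979]), np.float64(186.625))
4 (array([ 0.61684514, -0.13052042]), np.float64(37.8125))
```

View pics/ov.png

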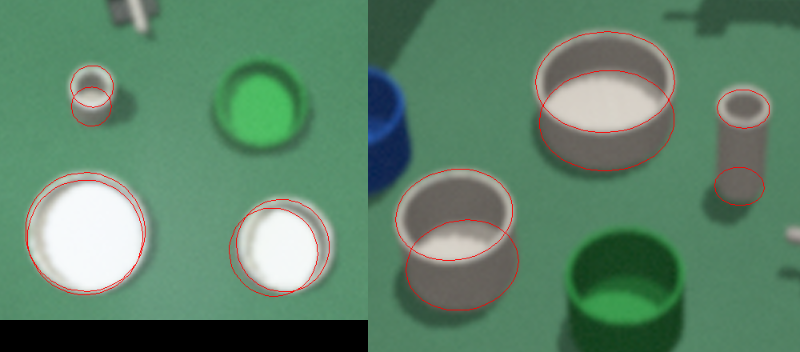

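The overlays match the rims to about 1–2 mm. The triangulation also agrees with the given sizes: tab top z 0.144 (expected 0.142), gate length 0.181 (expected 0.184), and gate angle about 0.6. Cups 1, 2 and 4 are chosen (grey), and the blue and green ones are rejected.

Plan: grip each wide cup by its wall, one finger inside. Cup1 comes first at yaw 0, gripped on its +y wall.

```bash
cat >> h.py <<'E'
from scipy.spatial.transform import Rotation as Ro
def plan(x,y,z,yaw,n=None):
    o=get_obs();R0=Ro.from_euler('xyz',o['eef_rot']);R1=Ro.from_euler('xyz',[np.pi,0,yaw])
    rv=(R0.inv()*R1).as_rotvec(degrees=True)/5
    d=R1.inv().apply(np.array([x,y,z+.18])-o['ee_pos'])/.03
    print('turn units',rv.round(2),'shift units after turn',d.round(2),'t',round(o['time_s'],2),'j6',o['qpos'][5].round(2))
E
python3 -c "
from h import *
plan(.477,-.069,.14,0)"
```

```text
turn units [-0.    0.    5.14] shift units after turn [  7.95 -14.22   2.82] t 0.3 j6 -0.07
```

Call:
apply_moves(
  increments=[
    {"az": 0.86},
    {"az": 0.86},
    {"az": 0.86},
    {"az": 0.86},
    {"az": 0.86},
    {"az": 0.84},
  ],
  jaw=0.55,
)

```text
schema error: expected keys tx, ty, tz, ax, ay, az
```

Call:
apply_moves(
  increments=[
    {"tx": 0.6,"ty": -1},
    {"tx": 0.6,"ty": -1},
    {"tx": 0.6,"ty": -1},
    {"tx": 0.6,"ty": -1},
    {"tx": 0.6,"ty": -1},
    {"tx": 0.6,"ty": -1},
    {"tx": 0.6,"ty": -1},
    {"tx": 0.6,"ty": -1},
    {"tx": 0.6,"ty": -1},
    {"tx": 0.6,"ty": -1},
    {"tx": 0.6,"ty": -1},
    {"tx": 0.6,"ty": -1},
  ],
)

```text
schema error: expected keys tx, ty, tz, ax, ay, az
```

Call:
apply_moves(
  increments=[
    {"tx": 0.4,"ty": -1,"tz": 0.8},
    {"tx": 0.35,"ty": -1,"tz": 0.8},
    {"ty": -0.22,"tz": 0.8},
    {"tz": 0.4},
    {},
  ],
)

```text
schema error: expected keys tx, ty, tz, ax, ay, az
```

Run:
```python
from h import *
a=snap('top');b=snap('scene')
print(get_obs()['ee_pos'],get_obs()['grip_width'])
for k,(x,y) in {1:(.477,-.127),2:(.4675,-.325),4:(.616,-.128)}.items():
    print(k,fitcup([b],x,y,*CUPS[k]))
plan(.477,-.069,.038,0)
cv2.imwrite('pics/s2.png',cv2.resize(b['pixels'][:,:,::-1],(800,600),interpolation=cv2.INTER_CUBIC))
```

```text
[ 0.23862285 -0.49552293  0.40453311] 0.09365572516512774
1 (array([ 0.47534782, -0.12321117]), np.float64(218.4375))
2 (array([ 0.46598586, -0.32188539]), np.float64(61.0))
4 (array([ 0.61276712, -0.122254  ]), np.float64(15.8125))
turn units [-0.    0.    5.14] shift units after turn [  7.95 -14.22   6.22] t 0.4 j6 -0.07
```

View pics/s2.png

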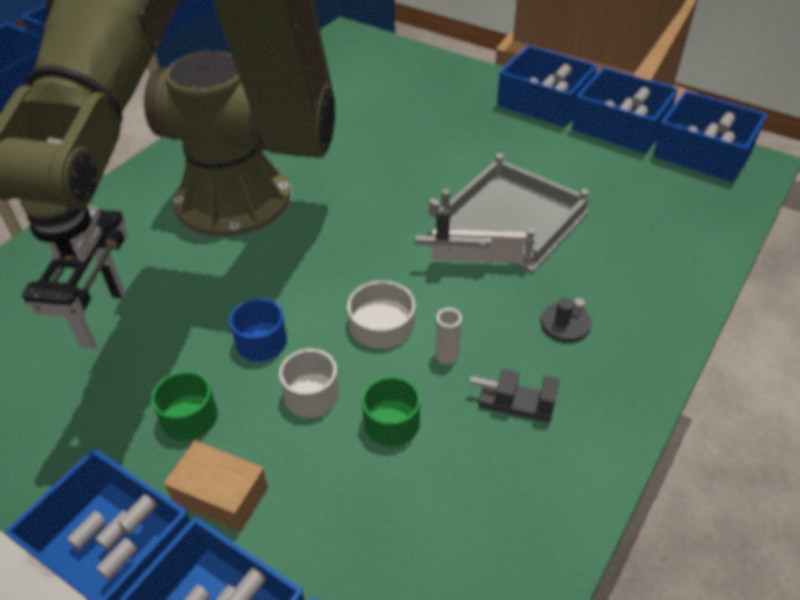

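All six keys are required, so the moves were refused and nothing changed. I'll send them again in full form.

Call:
apply_moves(
  increments=[
    {"tx": 0,"ty": 0,"tz": 0,"ax": 0,"ay": 0,"az": 0.86},
    {"tx": 0,"ty": 0,"tz": 0,"ax": 0,"ay": 0,"az": 0.86},
    {"tx": 0,"ty": 0,"tz": 0,"ax": 0,"ay": 0,"az": 0.86},
    {"tx": 0,"ty": 0,"tz": 0,"ax": 0,"ay": 0,"az": 0.86},
    {"tx": 0,"ty": 0,"tz": 0,"ax": 0,"ay": 0,"az": 0.86},
    {"tx": 0,"ty": 0,"tz": 0,"ax": 0,"ay": 0,"az": 0.84},
  ],
  jaw=0.55,
)

```text
time_s: 1.15
ee_pos: [0.2386, -0.4955, 0.4046]
eef_rot: [-3.142, 0.0, -0.002]
force: [-0.8, 0.4, 1.0]
grip_width: 0.0427
grip_force: 0.0
```

Call:
apply_moves(
  increments=[
    {"tx": 0.6,"ty": -1,"tz": 0,"ax": 0,"ay": 0,"az": 0},
    {"tx": 0.6,"ty": -1,"tz": 0,"ax": 0,"ay": 0,"az": 0},
    {"tx": 0.6,"ty": -1,"tz": 0,"ax": 0,"ay": 0,"az": 0},
    {"tx": 0.6,"ty": -1,"tz": 0,"ax": 0,"ay": 0,"az": 0},
    {"tx": 0.6,"ty": -1,"tz": 0,"ax": 0,"ay": 0,"az": 0},
    {"tx": 0.6,"ty": -1,"tz": 0,"ax": 0,"ay": 0,"az": 0},
    {"tx": 0.6,"ty": -1,"tz": 0,"ax": 0,"ay": 0,"az": 0},
    {"tx": 0.6,"ty": -1,"tz": 0,"ax": 0,"ay": 0,"az": 0},
    {"tx": 0.6,"ty": -1,"tz": 0,"ax": 0,"ay": 0,"az": 0},
    {"tx": 0.6,"ty": -1,"tz": 0,"ax": 0,"ay": 0,"az": 0},
    {"tx": 0.6,"ty": -1,"tz": 0,"ax": 0,"ay": 0,"az": 0},
    {"tx": 0.6,"ty": -1,"tz": 0,"ax": 0,"ay": 0,"az": 0},
  ],
)

```text
time_s: 2.65
ee_pos: [0.455, -0.1344, 0.4048]
eef_rot: [3.141, -0.0, 0.0]
force: [1.0, -0.4, -0.7]
grip_width: 0.0423
grip_force: 0.0
```

Call:
apply_moves(
  increments=[
    {"tx": 0.4,"ty": -1,"tz": 0.8,"ax": 0,"ay": 0,"az": 0},
    {"tx": 0.35,"ty": -1,"tz": 0.8,"ax": 0,"ay": 0,"az": 0},
    {"tx": 0,"ty": -0.22,"tz": 0.8,"ax": 0,"ay": 0,"az": 0},
    {"tx": 0,"ty": 0,"tz": 0.4,"ax": 0,"ay": 0,"az": 0},
    {"tx": 0,"ty": 0,"tz": 0,"ax": 0,"ay": 0,"az": 0},
  ],
)

```text
time_s: 3.28
ee_pos: [0.477, -0.0692, 0.3204]
eef_rot: [-3.141, 0.001, -0.0]
force: [0.7, -0.5, 1.1]
grip_width: 0.0424
grip_force: 0.0
```

Run:
```python
from h import *
print(get_obs()['ee_pos'],get_obs()['eef_rot'],get_obs()['grip_width'])
plan(.477,-.069,.038,0)
b=snap('scene')
cv2.imwrite('pics/s3.png',cv2.resize(b['pixels'][100:300,130:390,::-1],(780,600),interpolation=cv2.INTER_CUBIC))
```

```text
[ 0.4769991  -0.0692368   0.32044079] [-3.14146738e+00  8.13023727e-04 -8.61054225e-05] 0.04244882474258278
turn units [-0.    0.01 -0.  ] shift units after turn [ 0.   -0.01  3.41] t 3.27 j6 1.35
```

View pics/s3.png

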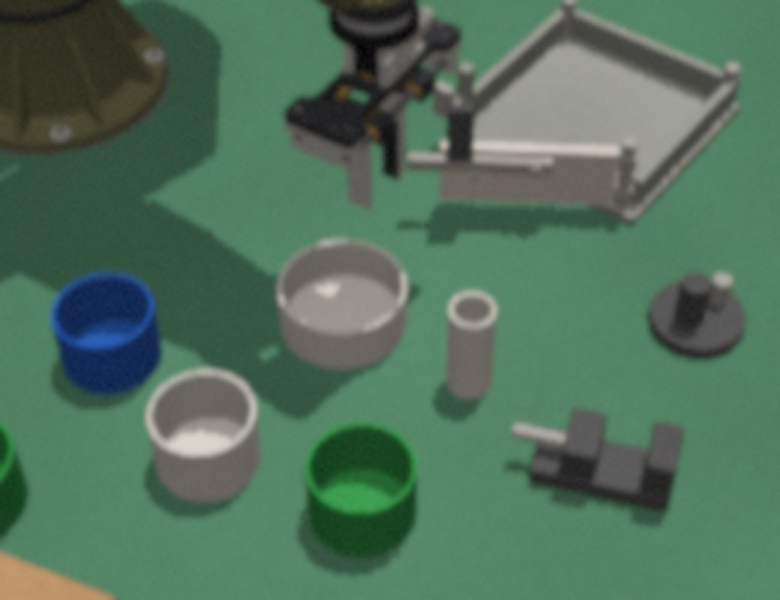

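The gripper hangs above the +y wall of cup1, whose rim runs (278,290)–(408,290) in the crop, and the way down is free. Descending, then gripping at 35 N.

Call:
apply_moves(
  increments=[
    {"tx": 0,"ty": 0,"tz": 0.8,"ax": 0,"ay": 0,"az": 0},
    {"tx": 0,"ty": 0,"tz": 0.8,"ax": 0,"ay": 0,"az": 0},
    {"tx": 0,"ty": 0,"tz": 0.8,"ax": 0,"ay": 0,"az": 0},
    {"tx": 0,"ty": 0,"tz": 0.6,"ax": 0,"ay": 0,"az": 0},
    {"tx": 0,"ty": 0,"tz": 0.4,"ax": 0,"ay": 0,"az": 0},
    {"tx": 0,"ty": 0,"tz": 0,"ax": 0,"ay": 0,"az": 0},
  ],
)

```text
time_s: 4.08
ee_pos: [0.4771, -0.0691, 0.2187]
eef_rot: [-3.142, 0.0, -0.0]
force: [0.7, 0.5, 0.9]
grip_width: 0.0422
grip_force: 0.0
```

Call:
apply_moves(
  increments=[
    {"tx": 0,"ty": 0,"tz": 0,"ax": 0,"ay": 0,"az": 0},
    {"tx": 0,"ty": 0,"tz": 0,"ax": 0,"ay": 0,"az": 0},
    {"tx": 0,"ty": 0,"tz": 0,"ax": 0,"ay": 0,"az": 0},
    {"tx": 0,"ty": 0,"tz": 0,"ax": 0,"ay": 0,"az": 0},
    {"tx": 0,"ty": 0,"tz": 0,"ax": 0,"ay": 0,"az": 0},
    {"tx": 0,"ty": 0,"tz": 0,"ax": 0,"ay": 0,"az": 0},
  ],
  jaw=1,
  force=35,
)

```text
time_s: 4.82
ee_pos: [0.4772, -0.0689, 0.2189]
eef_rot: [3.141, -0.001, 0.0]
force: [0.4, -1.5, 3.9]
grip_width: 0.0048
grip_force: 33.7
```

Call:
apply_moves(
  increments=[
    {"tx": 0,"ty": 0,"tz": -0.4,"ax": 0,"ay": 0,"az": 0},
    {"tx": 0,"ty": 0,"tz": -0.8,"ax": 0,"ay": 0,"az": 0},
    {"tx": 0,"ty": 0,"tz": -0.9,"ax": 0,"ay": 0,"az": 0},
    {"tx": 0,"ty": 0,"tz": -0.9,"ax": 0,"ay": 0,"az": 0},
    {"tx": 0,"ty": 0,"tz": -0.9,"ax": 0,"ay": 0,"az": 0},
    {"tx": 0,"ty": 0,"tz": -0.9,"ax": 0,"ay": 0,"az": 0},
    {"tx": 0,"ty": 0,"tz": -0.8,"ax": 0,"ay": 0,"az": 0},
    {"tx": 0,"ty": 0,"tz": 0,"ax": 0,"ay": 0,"az": 0},
  ],
)

```text
time_s: 5.82
ee_pos: [0.4769, -0.0688, 0.3881]
eef_rot: [3.141, -0.003, 0.0]
force: [-0.3, 0.7, -2.8]
grip_width: 0.005
grip_force: 33.7
```

Run:
```python
from h import *
plan(.5415,.312,.14,0); plan(.5415,.312,.05,0)
b=snap('scene')
cv2.imwrite('pics/s4.png',cv2.resize(b['pixels'][40:240,130:390,::-1],(780,600),interpolation=cv2.INTER_CUBIC))
```

```text
turn units [ 0.   -0.03  0.  ] shift units after turn [  2.15 -12.69   2.27] t 5.83 j6 1.35
turn units [ 0.   -0.03  0.  ] shift units after turn [  2.15 -12.69   5.27] t 5.83 j6 1.35
```

View pics/s4.png

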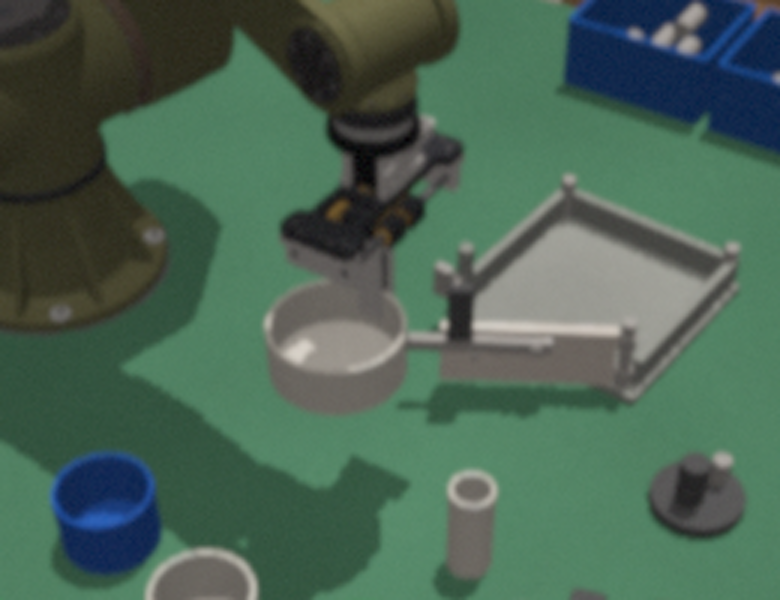

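Cup1 is held level by its rim at (330,345), with its underside at about 0.17, above the tab. Carrying it over the carrier.

Call:
apply_moves(
  increments=[
    {"tx": 0.2,"ty": -0.6,"tz": 0,"ax": 0,"ay": 0,"az": 0},
    {"tx": 0.2,"ty": -1,"tz": 0,"ax": 0,"ay": 0,"az": 0},
    {"tx": 0.2,"ty": -1,"tz": 0,"ax": 0,"ay": 0,"az": 0},
    {"tx": 0.2,"ty": -1,"tz": 0,"ax": 0,"ay": 0,"az": 0},
    {"tx": 0.2,"ty": -1,"tz": 0,"ax": 0,"ay": 0,"az": 0},
    {"tx": 0.2,"ty": -1,"tz": 0,"ax": 0,"ay": 0,"az": 0},
    {"tx": 0.2,"ty": -1,"tz": 0,"ax": 0,"ay": 0,"az": 0},
    {"tx": 0.2,"ty": -1,"tz": 0,"ax": 0,"ay": 0,"az": 0},
    {"tx": 0.2,"ty": -1,"tz": 0,"ax": 0,"ay": 0,"az": 0},
    {"tx": 0.2,"ty": -1,"tz": 0,"ax": 0,"ay": 0,"az": 0},
    {"tx": 0.15,"ty": -1,"tz": 0,"ax": 0,"ay": 0,"az": 0},
    {"tx": 0,"ty": -1,"tz": 0,"ax": 0,"ay": 0,"az": 0},
  ],
)

```text
time_s: 7.38
ee_pos: [0.5415, 0.2801, 0.3848]
eef_rot: [3.141, 0.002, 0.0]
force: [-0.5, -0.2, -2.6]
grip_width: 0.005
grip_force: 33.7
```

Call:
apply_moves(
  increments=[
    {"tx": 0,"ty": -0.7,"tz": 0,"ax": 0,"ay": 0,"az": 0},
    {"tx": 0,"ty": -0.4,"tz": 0.4,"ax": 0,"ay": 0,"az": 0},
    {"tx": 0,"ty": 0,"tz": 0.8,"ax": 0,"ay": 0,"az": 0},
    {"tx": 0,"ty": 0,"tz": 0.8,"ax": 0,"ay": 0,"az": 0},
    {"tx": 0,"ty": 0,"tz": 0.8,"ax": 0,"ay": 0,"az": 0},
    {"tx": 0,"ty": 0,"tz": 0.8,"ax": 0,"ay": 0,"az": 0},
    {"tx": 0,"ty": 0,"tz": 0.7,"ax": 0,"ay": 0,"az": 0},
    {"tx": 0,"ty": 0,"tz": 0.5,"ax": 0,"ay": 0,"az": 0},
    {"tx": 0,"ty": 0,"tz": 0.2,"ax": 0,"ay": 0,"az": 0},
    {"tx": 0,"ty": 0,"tz": 0.2,"ax": 0,"ay": 0,"az": 0},
    {"tx": 0,"ty": 0,"tz": 0,"ax": 0,"ay": 0,"az": 0},
  ],
)

```text
time_s: 8.75
ee_pos: [0.5414, 0.3121, 0.2307]
eef_rot: [-3.142, -0.0, 0.0]
force: [-0.3, -0.7, -2.8]
grip_width: 0.0053
grip_force: 33.7
```

Run:
```python
from h import *
o=get_obs();print(o['force'],o['ee_pos'])
plan(.5415,.312,.0485,0)
```

```text
[-0.26365186 -0.69894878 -2.83694923] [0.54144922 0.31213487 0.23065988]
turn units [-0. -0.  0.] shift units after turn [0.   0.   0.07] t 8.75 j6 2.03
```

Call:
apply_moves(
  increments=[
    {"tx": 0,"ty": 0,"tz": 0.05,"ax": 0,"ay": 0,"az": 0},
    {"tx": 0,"ty": 0,"tz": 0.05,"ax": 0,"ay": 0,"az": 0},
    {"tx": 0,"ty": 0,"tz": 0,"ax": 0,"ay": 0,"az": 0},
  ],
)

```text
time_s: 9.12
ee_pos: [0.5415, 0.3123, 0.2289]
eef_rot: [-3.141, -0.001, 0.0]
force: [-3.8, -2.1, 6.9]
grip_width: 0.0051
grip_force: 34.5
```

Call:
apply_moves(
  increments=[
    {"tx": 0,"ty": 0,"tz": 0,"ax": 0,"ay": 0,"az": 0},
    {"tx": 0,"ty": 0,"tz": 0,"ax": 0,"ay": 0,"az": 0},
    {"tx": 0,"ty": 0,"tz": 0,"ax": 0,"ay": 0,"az": 0},
    {"tx": 0,"ty": 0,"tz": 0,"ax": 0,"ay": 0,"az": 0},
  ],
  jaw=0.76,
)

```text
time_s: 9.62
ee_pos: [0.5414, 0.3122, 0.2276]
eef_rot: [3.142, 0.0, 0.0]
force: [0.1, -0.2, -0.3]
grip_width: 0.0226
grip_force: 0.0
```

Call:
apply_moves(
  increments=[
    {"tx": 0,"ty": 0,"tz": -0.6,"ax": 0,"ay": 0,"az": 0},
    {"tx": 0,"ty": 0,"tz": -1,"ax": 0,"ay": 0,"az": 0},
    {"tx": 0,"ty": 0,"tz": -1,"ax": 0,"ay": 0,"az": 0},
    {"tx": 0,"ty": 0,"tz": -1,"ax": 0,"ay": 0,"az": 0},
    {"tx": 0,"ty": 0,"tz": -1,"ax": 0,"ay": 0,"az": 0},
    {"tx": 0,"ty": 0,"tz": -1,"ax": 0,"ay": 0,"az": 0},
  ],
)

```text
time_s: 10.38
ee_pos: [0.5411, 0.312, 0.3982]
eef_rot: [-3.141, -0.001, 0.0]
force: [-0.3, 0.8, -0.1]
grip_width: 0.0226
grip_force: 0.0
```

Run:
```python
from h import *
a=snap('top','t5.png');b=snap('scene','s5.png')
for c in(a,b,):
  print(fitcup([c],.4675,-.325,*CUPS[2]),fitcup([c],.616,-.128,*CUPS[4]))
plan(.4675,-.281,.14,0)
plan(.4675,-.281,.065,0)
```

```text
(array([ 0.46927999, -0.32909335]), np.float64(38.5625)) (array([ 0.61692971, -0.13035167]), np.float64(19.3125))
(array([ 0.46561941, -0.32125418]), np.float64(66.1875)) (array([ 0.61490137, -0.12603223]), np.float64(15.625))
turn units [-0.03 -0.07  0.  ] shift units after turn [-2.46 19.77  2.68] t 10.47 j6 2.03
turn units [-0.03 -0.07  0.  ] shift units after turn [-2.46 19.77  5.18] t 10.47 j6 2.03
```

Cup1 is down in the carrier, and cups 2 and 4 have not moved. Going for cup2's +y wall.

Call:
apply_moves(
  increments=[
    {"tx": -0.2,"ty": 1,"tz": 0,"ax": 0,"ay": 0,"az": 0},
    {"tx": -0.2,"ty": 1,"tz": 0,"ax": 0,"ay": 0,"az": 0},
    {"tx": -0.2,"ty": 1,"tz": 0,"ax": 0,"ay": 0,"az": 0},
    {"tx": -0.2,"ty": 1,"tz": 0,"ax": 0,"ay": 0,"az": 0},
    {"tx": -0.2,"ty": 1,"tz": 0,"ax": 0,"ay": 0,"az": 0},
    {"tx": -0.2,"ty": 1,"tz": 0,"ax": 0,"ay": 0,"az": 0},
    {"tx": -0.2,"ty": 1,"tz": 0,"ax": 0,"ay": 0,"az": 0},
    {"tx": -0.2,"ty": 1,"tz": 0,"ax": 0,"ay": 0,"az": 0},
    {"tx": -0.2,"ty": 1,"tz": 0,"ax": 0,"ay": 0,"az": 0},
    {"tx": -0.2,"ty": 1,"tz": 0,"ax": 0,"ay": 0,"az": 0},
    {"tx": -0.2,"ty": 1,"tz": 0,"ax": 0,"ay": 0,"az": 0},
    {"tx": -0.2,"ty": 1,"tz": 0,"ax": 0,"ay": 0,"az": 0},
  ],
  jaw=0.57,
)

```text
time_s: 11.98
ee_pos: [0.469, -0.0488, 0.3956]
eef_rot: [-3.142, 0.0, 0.0]
force: [0.6, 0.7, -1.6]
grip_width: 0.0402
grip_force: 0.0
```

Call:
apply_moves(
  increments=[
    {"tx": -0.06,"ty": 1,"tz": 0,"ax": 0,"ay": 0,"az": 0},
    {"tx": 0,"ty": 1,"tz": 0,"ax": 0,"ay": 0,"az": 0},
    {"tx": 0,"ty": 1,"tz": 0,"ax": 0,"ay": 0,"az": 0},
    {"tx": 0,"ty": 1,"tz": 0,"ax": 0,"ay": 0,"az": 0},
    {"tx": 0,"ty": 1,"tz": 0,"ax": 0,"ay": 0,"az": 0},
    {"tx": 0,"ty": 1,"tz": 0.4,"ax": 0,"ay": 0,"az": 0},
    {"tx": 0,"ty": 1,"tz": 0.8,"ax": 0,"ay": 0,"az": 0},
    {"tx": 0,"ty": 0.77,"tz": 0.8,"ax": 0,"ay": 0,"az": 0},
    {"tx": 0,"ty": 0,"tz": 0.7,"ax": 0,"ay": 0,"az": 0},
    {"tx": 0,"ty": 0,"tz": 0,"ax": 0,"ay": 0,"az": 0},
  ],
)

```text
time_s: 13.22
ee_pos: [0.4674, -0.2809, 0.3133]
eef_rot: [-3.14, 0.002, -0.0]
force: [0.2, 0.3, 0.1]
grip_width: 0.0406
grip_force: 0.0
```

Run:
```python
from h import *
a=snap('top')
plan(.4675,-.281,.065,0)
b=snap('scene')
cv2.imwrite('pics/s6.png',cv2.resize(b['pixels'][100:300,130:390,::-1],(780,600),interpolation=cv2.INTER_CUBIC))
```

```text
turn units [-0.01  0.01  0.  ] shift units after turn [-0.01  0.    2.32] t 13.28 j6 0.96
```

View pics/s6.png

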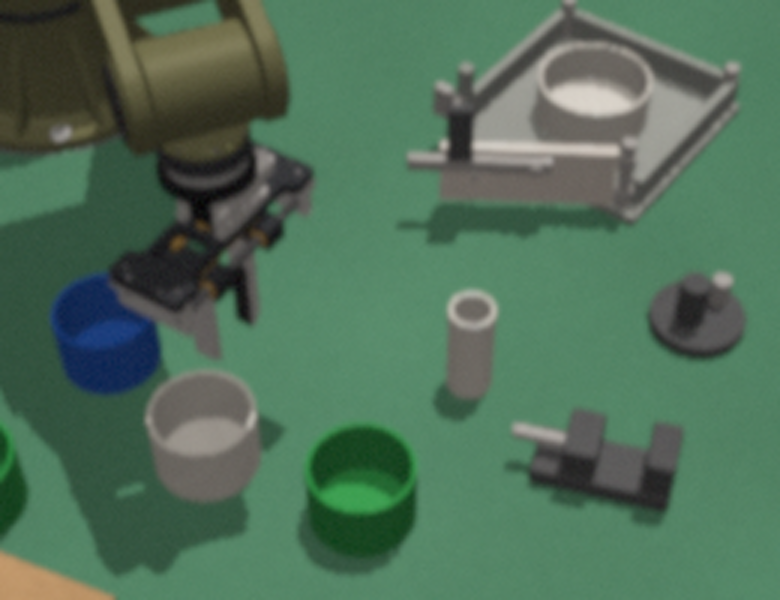

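Cup1 stands in the carrier at (593,85), and the gripper is above cup2's +y wall. Lowering, gripping and lifting.

Call:
apply_moves(
  increments=[
    {"tx": 0,"ty": 0,"tz": 0.8,"ax": 0,"ay": 0,"az": 0},
    {"tx": 0,"ty": 0,"tz": 0.8,"ax": 0,"ay": 0,"az": 0},
    {"tx": 0,"ty": 0,"tz": 0.5,"ax": 0,"ay": 0,"az": 0},
    {"tx": 0,"ty": 0,"tz": 0.28,"ax": 0,"ay": 0,"az": 0},
    {"tx": 0,"ty": 0,"tz": 0,"ax": 0,"ay": 0,"az": 0},
  ],
)

```text
time_s: 13.95
ee_pos: [0.4679, -0.281, 0.2434]
eef_rot: [3.142, -0.0, 0.0]
force: [-0.3, 0.2, 0.5]
grip_width: 0.0406
grip_force: 0.0
```

Call:
apply_moves(
  increments=[
    {"tx": 0,"ty": 0,"tz": 0,"ax": 0,"ay": 0,"az": 0},
    {"tx": 0,"ty": 0,"tz": 0,"ax": 0,"ay": 0,"az": 0},
    {"tx": 0,"ty": 0,"tz": 0,"ax": 0,"ay": 0,"az": 0},
    {"tx": 0,"ty": 0,"tz": 0,"ax": 0,"ay": 0,"az": 0},
    {"tx": 0,"ty": 0,"tz": 0,"ax": 0,"ay": 0,"az": 0},
    {"tx": 0,"ty": 0,"tz": 0,"ax": 0,"ay": 0,"az": 0},
  ],
  jaw=1,
  force=35,
)

```text
time_s: 14.7
ee_pos: [0.4678, -0.2811, 0.2435]
eef_rot: [3.141, -0.0, 0.0]
force: [-0.4, -1.1, 3.0]
grip_width: 0.0041
grip_force: 35.0
```

Call:
apply_moves(
  increments=[
    {"tx": 0,"ty": 0,"tz": -0.4,"ax": 0,"ay": 0,"az": 0},
    {"tx": 0,"ty": 0,"tz": -0.8,"ax": 0,"ay": 0,"az": 0},
    {"tx": 0,"ty": 0,"tz": -1,"ax": 0,"ay": 0,"az": 0},
    {"tx": 0,"ty": 0,"tz": -1,"ax": 0,"ay": 0,"az": 0},
    {"tx": 0,"ty": 0,"tz": -1,"ax": 0,"ay": 0,"az": 0},
    {"tx": 0,"ty": 0,"tz": -1,"ax": 0,"ay": 0,"az": 0},
    {"tx": 0,"ty": 0,"tz": -0.8,"ax": 0,"ay": 0,"az": 0},
    {"tx": 0,"ty": 0,"tz": 0,"ax": 0,"ay": 0,"az": 0},
  ],
)

```text
time_s: 15.7
ee_pos: [0.4676, -0.2808, 0.4249]
eef_rot: [3.14, -0.002, 0.0]
force: [-0.5, -0.2, -2.8]
grip_width: 0.0035
grip_force: 35.0
```

Run:
```python
from h import *
b=snap('scene')
a=snap('top')
def fitrim(c,x,y,z,r):  # by silhouette in carrier is messy: bright-rim score
    from scipy.optimize import minimize
    g=cv2.GaussianBlur(cv2.cvtColor(c['pixels'],cv2.COLOR_RGB2GRAY).astype(np.float32),(0,0),.8)
    def cost(p):
        q=circ(c,p[0],p[1],z,r,180).astype(np.float32)
        return -cv2.remap(g,q[:,0][:,None],q[:,1][:,None],cv2.INTER_LINEAR).mean()
    G=[(cost((x+dx,y+dy)),x+dx,y+dy) for dx in np.arange(-.015,.016,.001) for dy in np.arange(-.015,.016,.001)]
    return min(G)
print(fitrim(a,.5415,.254,.06,.058),fitrim(b,.5415,.254,.06,.058))
f=5;out=[]
for c in(a,b):
    im=cv2.resize(c['pixels'][:,:,::-1],None,fx=f,fy=f,interpolation=cv2.INTER_CUBIC)
    for z in(.06,): cv2.polylines(im,[np.round((circ(c,.5415,.254,z,.06)+.5)*f-.5).astype(np.int32)],True,(0,0,255),1)
    u,v=proj(c,[.5415,.254,.04]).astype(int)*f
    out.append(im[v-190:v+190,u-190:u+190])
cv2.imwrite('pics/ov7.png',np.hstack(out))
plan(.5415,.292,.24,0)
```

```text
(np.float32(-223.00119), np.float64(0.5425), np.float64(0.26)) (np.float32(-155.95448), np.float64(0.5385), np.float64(0.259))
turn units [-0.01  0.01  0.  ] shift units after turn [  2.46 -19.09   0.08] t 15.8 j6 0.96
```

View pics/ov7.png

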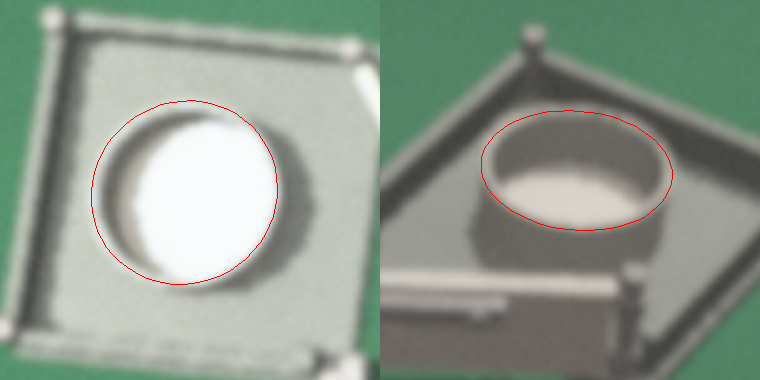

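Cup1's rim lies within about 3 mm of the drawn circle, so I take its centre as (0.539, 0.255). Carrying cup2 over and lowering it with a 5 mm offset away from the outer finger.

Call:
apply_moves(
  increments=[
    {"tx": 0.2,"ty": -0.6,"tz": 0,"ax": 0,"ay": 0,"az": 0},
    {"tx": 0.2,"ty": -1,"tz": 0,"ax": 0,"ay": 0,"az": 0},
    {"tx": 0.2,"ty": -1,"tz": 0,"ax": 0,"ay": 0,"az": 0},
    {"tx": 0.2,"ty": -1,"tz": 0,"ax": 0,"ay": 0,"az": 0},
    {"tx": 0.2,"ty": -1,"tz": 0,"ax": 0,"ay": 0,"az": 0},
    {"tx": 0.2,"ty": -1,"tz": 0,"ax": 0,"ay": 0,"az": 0},
    {"tx": 0.2,"ty": -1,"tz": 0,"ax": 0,"ay": 0,"az": 0},
    {"tx": 0.2,"ty": -1,"tz": 0,"ax": 0,"ay": 0,"az": 0},
    {"tx": 0.2,"ty": -1,"tz": 0,"ax": 0,"ay": 0,"az": 0},
    {"tx": 0.2,"ty": -1,"tz": 0,"ax": 0,"ay": 0,"az": 0},
    {"tx": 0.2,"ty": -1,"tz": 0,"ax": 0,"ay": 0,"az": 0},
    {"tx": 0.2,"ty": -1,"tz": 0,"ax": 0,"ay": 0,"az": 0},
  ],
)

```text
time_s: 17.3
ee_pos: [0.5395, 0.069, 0.4223]
eef_rot: [-3.141, 0.001, 0.001]
force: [0.1, -0.3, -2.4]
grip_width: 0.0038
grip_force: 35.0
```

Call:
apply_moves(
  increments=[
    {"tx": 0,"ty": -1,"tz": 0,"ax": 0,"ay": 0,"az": 0},
    {"tx": 0,"ty": -1,"tz": 0,"ax": 0,"ay": 0,"az": 0},
    {"tx": 0,"ty": -1,"tz": 0,"ax": 0,"ay": 0,"az": 0},
    {"tx": 0,"ty": -1,"tz": 0,"ax": 0,"ay": 0,"az": 0},
    {"tx": 0,"ty": -1,"tz": 0,"ax": 0,"ay": 0,"az": 0},
    {"tx": 0,"ty": -1,"tz": 0,"ax": 0,"ay": 0,"az": 0},
    {"tx": 0,"ty": -1,"tz": 0,"ax": 0,"ay": 0,"az": 0},
    {"tx": 0,"ty": -0.56,"tz": 0,"ax": 0,"ay": 0,"az": 0},
    {"tx": 0,"ty": 0,"tz": 0.8,"ax": 0,"ay": 0,"az": 0},
    {"tx": 0,"ty": 0,"tz": 0.8,"ax": 0,"ay": 0,"az": 0},
    {"tx": 0,"ty": 0,"tz": 0.8,"ax": 0,"ay": 0,"az": 0},
    {"tx": 0,"ty": 0,"tz": 0,"ax": 0,"ay": 0,"az": 0},
  ],
)

```text
time_s: 18.8
ee_pos: [0.5393, 0.2939, 0.3493]
eef_rot: [3.14, 0.004, 0.0]
force: [0.8, 0.5, -2.6]
grip_width: 0.0035
grip_force: 35.0
```

Run:
```python
from h import *
plan(.5395,.294,.0775,0); print(get_obs()['force'])
f=5;out=[]
for n in('top','scene'):
    c=snap(n)
    im=cv2.resize(c['pixels'][:,:,::-1],None,fx=f,fy=f,interpolation=cv2.INTER_CUBIC)
    cv2.polylines(im,[np.round((circ(c,.539,.255,.06,.06)+.5)*f-.5).astype(np.int32)],True,(0,0,255),1)
    cv2.polylines(im,[np.round((circ(c,.5395,.250,get_obs()['ee_pos'][2]-.2435+.066,.046)+.5)*f-.5).astype(np.int32)],True,(255,0,0),1)
    u,v=proj(c,[.5415,.254,.06]).astype(int)*f
    out.append(im[v-190:v+190,u-190:u+190])
cv2.imwrite('pics/ov8.png',np.hstack(out))
```

```text
turn units [0.02 0.04 0.  ] shift units after turn [ 0.01 -0.    3.06] t 18.8 j6 2.01
[ 0.83830113  0.528045   -2.57124585]
```

View pics/ov8.png

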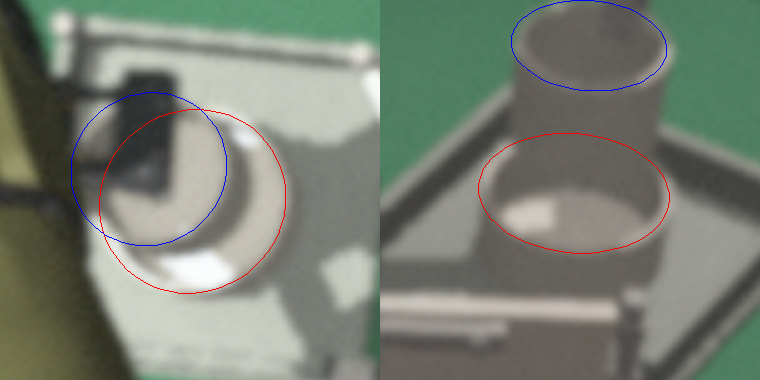

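The blue (cup2) prediction sits a few pixels off the real rim, about +5 mm in x and −4 mm in y. I'll shift 3 mm back in x and 2 mm in +y, then lower into cup1's mouth and watch the force.

Call:
apply_moves(
  increments=[
    {"tx": -0.1,"ty": -0.07,"tz": 0,"ax": 0,"ay": 0,"az": 0},
    {"tx": 0,"ty": 0,"tz": 0.6,"ax": 0,"ay": 0,"az": 0},
    {"tx": 0,"ty": 0,"tz": 0.6,"ax": 0,"ay": 0,"az": 0},
    {"tx": 0,"ty": 0,"tz": 0.3,"ax": 0,"ay": 0,"az": 0},
    {"tx": 0,"ty": 0,"tz": 0.2,"ax": 0,"ay": 0,"az": 0},
    {"tx": 0,"ty": 0,"tz": 0.1,"ax": 0,"ay": 0,"az": 0},
    {"tx": 0,"ty": 0,"tz": 0.1,"ax": 0,"ay": 0,"az": 0},
    {"tx": 0,"ty": 0,"tz": 0,"ax": 0,"ay": 0,"az": 0},
  ],
)

```text
time_s: 19.9
ee_pos: [0.5366, 0.2959, 0.2943]
eef_rot: [-3.142, -0.0, 0.0]
force: [1.0, 0.1, -1.7]
grip_width: 0.0039
grip_force: 35.0
```

Call:
apply_moves(
  increments=[
    {"tx": 0,"ty": 0,"tz": 0.3,"ax": 0,"ay": 0,"az": 0},
    {"tx": 0,"ty": 0,"tz": 0.3,"ax": 0,"ay": 0,"az": 0},
    {"tx": 0,"ty": 0,"tz": 0.25,"ax": 0,"ay": 0,"az": 0},
    {"tx": 0,"ty": 0,"tz": 0.2,"ax": 0,"ay": 0,"az": 0},
    {"tx": 0,"ty": 0,"tz": 0,"ax": 0,"ay": 0,"az": 0},
  ],
)

```text
time_s: 20.52
ee_pos: [0.5366, 0.2959, 0.2622]
eef_rot: [3.141, 0.001, 0.0]
force: [-0.4, 0.5, -2.4]
grip_width: 0.0038
grip_force: 35.0
```

Call:
apply_moves(
  increments=[
    {"tx": 0,"ty": 0,"tz": 0.06,"ax": 0,"ay": 0,"az": 0},
    {"tx": 0,"ty": 0,"tz": 0.04,"ax": 0,"ay": 0,"az": 0},
    {"tx": 0,"ty": 0,"tz": 0,"ax": 0,"ay": 0,"az": 0},
  ],
)

```text
time_s: 20.9
ee_pos: [0.5366, 0.296, 0.2598]
eef_rot: [-3.142, -0.0, 0.0]
force: [0.3, 0.5, -3.4]
grip_width: 0.0034
grip_force: 35.0
```

Call:
apply_moves(
  increments=[
    {"tx": 0,"ty": 0,"tz": 0,"ax": 0,"ay": 0,"az": 0},
    {"tx": 0,"ty": 0,"tz": 0,"ax": 0,"ay": 0,"az": 0},
    {"tx": 0,"ty": 0,"tz": 0,"ax": 0,"ay": 0,"az": 0},
  ],
  jaw=0.84,
)

```text
time_s: 21.28
ee_pos: [0.5367, 0.296, 0.2599]
eef_rot: [-3.141, -0.0, 0.0]
force: [-0.0, 0.2, -1.1]
grip_width: 0.0151
grip_force: 0.0
```

Call:
apply_moves(
  increments=[
    {"tx": 0,"ty": 0,"tz": -0.6,"ax": 0,"ay": 0,"az": 0},
    {"tx": 0,"ty": 0,"tz": -1,"ax": 0,"ay": 0,"az": 0},
    {"tx": 0,"ty": 0,"tz": -1,"ax": 0,"ay": 0,"az": 0},
    {"tx": 0,"ty": 0,"tz": -1,"ax": 0,"ay": 0,"az": 0},
    {"tx": 0,"ty": 0,"tz": -1,"ax": 0,"ay": 0,"az": 0},
    {"tx": 0,"ty": 0,"tz": -1,"ax": 0,"ay": 0,"az": 0},
  ],
)

```text
time_s: 22.02
ee_pos: [0.5363, 0.2958, 0.4304]
eef_rot: [-3.141, -0.001, 0.0]
force: [0.2, -0.5, -1.0]
grip_width: 0.0153
grip_force: 0.0
```

Run:
```python
from h import *
a=snap('top');b=snap('scene')
for c in(a,b): print(fitcup([c],.616,-.128,*CUPS[4]))
plan(.616,-.128,.18,-.2); plan(.616,-.128,.18,0)
```

```text
(array([ 0.61689569, -0.13075452]), np.float64(21.1875))
(array([ 0.61476587, -0.1268562 ]), np.float64(15.6875))
turn units [-0.04 -0.07  2.29] shift units after turn [ 5.41 13.32  2.42] t 22.12 j6 2.01
turn units [-0.03 -0.07  0.  ] shift units after turn [ 2.66 14.13  2.42] t 22.12 j6 2.01
```

Call:
apply_moves(
  increments=[
    {"tx": 0.22,"ty": 1,"tz": 0,"ax": 0,"ay": 0,"az": 0},
    {"tx": 0.22,"ty": 1,"tz": 0,"ax": 0,"ay": 0,"az": 0},
    {"tx": 0.22,"ty": 1,"tz": 0,"ax": 0,"ay": 0,"az": 0},
    {"tx": 0.22,"ty": 1,"tz": 0,"ax": 0,"ay": 0,"az": 0},
    {"tx": 0.22,"ty": 1,"tz": 0,"ax": 0,"ay": 0,"az": 0},
    {"tx": 0.22,"ty": 1,"tz": 0,"ax": 0,"ay": 0,"az": 0},
    {"tx": 0.22,"ty": 1,"tz": 0,"ax": 0,"ay": 0,"az": 0},
    {"tx": 0.22,"ty": 1,"tz": 0,"ax": 0,"ay": 0,"az": 0},
    {"tx": 0.22,"ty": 1,"tz": 0,"ax": 0,"ay": 0,"az": 0},
    {"tx": 0.22,"ty": 1,"tz": 0,"ax": 0,"ay": 0,"az": 0},
    {"tx": 0.22,"ty": 1,"tz": 0,"ax": 0,"ay": 0,"az": 0},
    {"tx": 0.22,"ty": 1,"tz": 0,"ax": 0,"ay": 0,"az": 0},
  ],
  jaw=0.15,
)

```text
time_s: 23.62
ee_pos: [0.6159, -0.065, 0.4276]
eef_rot: [-3.142, 0.0, 0.0]
force: [-1.4, 0.5, 0.7]
grip_width: 0.0798
grip_force: 0.0
```

Call:
apply_moves(
  increments=[
    {"tx": 0,"ty": 1,"tz": 0.4,"ax": 0,"ay": 0,"az": 0},
    {"tx": 0,"ty": 0.8,"tz": 0.8,"ax": 0,"ay": 0,"az": 0},
    {"tx": 0,"ty": 0.33,"tz": 0.8,"ax": 0,"ay": 0,"az": 0},
    {"tx": 0,"ty": 0,"tz": 0.4,"ax": 0,"ay": 0,"az": 0},
    {"tx": 0,"ty": 0,"tz": 0,"ax": 0,"ay": 0,"az": 0},
  ],
)

```text
time_s: 24.25
ee_pos: [0.6159, -0.1274, 0.3553]
eef_rot: [-3.141, 0.001, 0.001]
force: [0.8, 0.2, -0.3]
grip_width: 0.0801
grip_force: 0.0
```

Run:
```python
from h import *
b=snap('scene');a=snap('top')
print(fitcup([b],.616,-.128,*CUPS[4]))
plan(.616,-.1285,.082,0)
cv2.imwrite('pics/s9.png',cv2.resize(b['pixels'][90:260,200:400,::-1],(700,595),interpolation=cv2.INTER_CUBIC))
```

```text
(array([ 0.61336084, -0.12418408]), np.float64(12.6875))
turn units [ 0.   -0.01  0.01] shift units after turn [-0.    0.04  3.16] t 24.35 j6 1.31
```

View pics/s9.png

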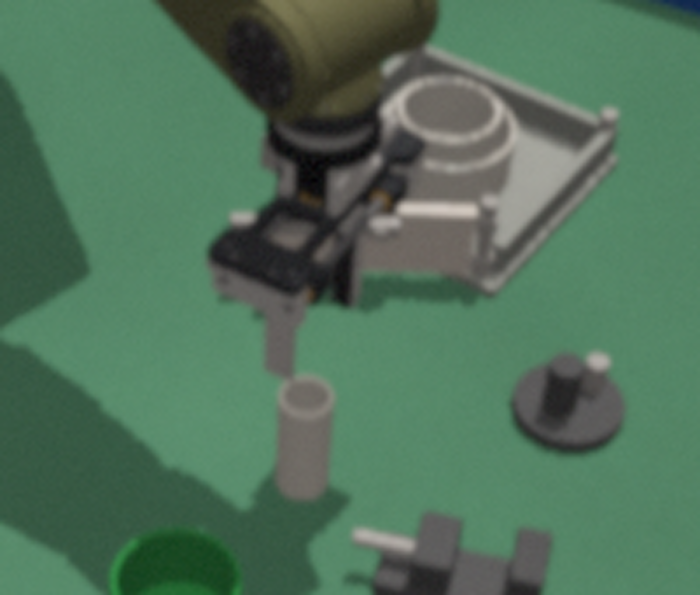

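Cup2 is nested upright in cup1, at (450,110) in this crop, and the gripper straddles cup4 at (305,395). Lowering, gripping and lifting.

Call:
apply_moves(
  increments=[
    {"tx": 0,"ty": 0.04,"tz": 0.7,"ax": 0,"ay": 0,"az": 0},
    {"tx": 0,"ty": 0,"tz": 0.8,"ax": 0,"ay": 0,"az": 0},
    {"tx": 0,"ty": 0,"tz": 0.8,"ax": 0,"ay": 0,"az": 0},
    {"tx": 0,"ty": 0,"tz": 0.5,"ax": 0,"ay": 0,"az": 0},
    {"tx": 0,"ty": 0,"tz": 0.36,"ax": 0,"ay": 0,"az": 0},
    {"tx": 0,"ty": 0,"tz": 0,"ax": 0,"ay": 0,"az": 0},
  ],
)

```text
time_s: 25.1
ee_pos: [0.616, -0.1291, 0.2608]
eef_rot: [-3.141, 0.0, 0.0]
force: [-0.2, 0.3, 0.1]
grip_width: 0.0801
grip_force: 0.0
```

Call:
apply_moves(
  increments=[
    {"tx": 0,"ty": 0,"tz": 0,"ax": 0,"ay": 0,"az": 0},
    {"tx": 0,"ty": 0,"tz": 0,"ax": 0,"ay": 0,"az": 0},
    {"tx": 0,"ty": 0,"tz": 0,"ax": 0,"ay": 0,"az": 0},
    {"tx": 0,"ty": 0,"tz": 0,"ax": 0,"ay": 0,"az": 0},
    {"tx": 0,"ty": 0,"tz": 0,"ax": 0,"ay": 0,"az": 0},
    {"tx": 0,"ty": 0,"tz": 0,"ax": 0,"ay": 0,"az": 0},
  ],
  jaw=1,
  force=25,
)

```text
time_s: 25.85
ee_pos: [0.616, -0.1291, 0.261]
eef_rot: [3.142, -0.0, 0.0]
force: [0.9, 0.1, 0.5]
grip_width: 0.0413
grip_force: 25.0
```

Call:
apply_moves(
  increments=[
    {"tx": 0,"ty": 0,"tz": -0.4,"ax": 0,"ay": 0,"az": 0},
    {"tx": 0,"ty": 0,"tz": -0.8,"ax": 0,"ay": 0,"az": 0},
    {"tx": 0,"ty": 0,"tz": -1,"ax": 0,"ay": 0,"az": 0},
    {"tx": 0,"ty": 0,"tz": -1,"ax": 0,"ay": 0,"az": 0},
    {"tx": 0,"ty": 0,"tz": -1,"ax": 0,"ay": 0,"az": 0},
    {"tx": 0,"ty": 0,"tz": -1,"ax": 0,"ay": 0,"az": 0},
    {"tx": 0,"ty": 0,"tz": -0.6,"ax": 0,"ay": 0,"az": 0},
    {"tx": 0,"ty": 0,"tz": 0,"ax": 0,"ay": 0,"az": 0},
  ],
)

```text
time_s: 26.85
ee_pos: [0.6158, -0.1291, 0.436]
eef_rot: [3.141, -0.002, 0.0]
force: [1.1, -1.2, -0.4]
grip_width: 0.0414
grip_force: 25.0
```

Run:
```python
from h import *
a=snap('top');b=snap('scene')
from itertools import product
for c in(a,b):
  g=cv2.cvtColor(c['pixels'],cv2.COLOR_RGB2GRAY).astype(np.float32)
  def cost(x,y,z,r):
    q=circ(c,x,y,z,r,180).astype(np.float32); q2=circ(c,x,y,z,r-.006,180).astype(np.float32)
    s=lambda q:cv2.remap(g,q[:,0][:,None],q[:,1][:,None],cv2.INTER_LINEAR).mean()
    return s(q)-.5*s(q2)
  print(max((cost(.54+i*.001,.25+j*.001,.08,.044),.54+i*.001,.25+j*.001) for i,j in product(range(-15,16),repeat=2)),max((cost(.54+i*.001,.255+j*.001,.06,.058),.54+i*.001,.255+j*.001) for i,j in product(range(-12,13),repeat=2)))
f=5;out=[]
for c in(a,b):
    im=cv2.resize(c['pixels'][:,:,::-1],None,fx=f,fy=f,interpolation=cv2.INTER_CUBIC)
    cv2.polylines(im,[np.round((circ(c,.540,.251,.08,.046)+.5)*f-.5).astype(np.int32)],True,(255,0,0),1)
    u,v=proj(c,[.5415,.254,.06]).astype(int)*f
    out.append(im[v-190:v+190,u-190:u+190])
cv2.imwrite('pics/ov10.png',np.hstack(out))
plan(.540,.251,.28,0)
```

```text
(np.float32(118.230194), 0.539, 0.253) (np.float32(125.22066), 0.541, 0.256)
(np.float32(71.29857), 0.538, 0.257) (np.float32(70.37746), 0.538, 0.259)
turn units [-0.    0.02  0.  ] shift units after turn [ -2.53 -12.67  -0.87] t 26.95 j6 1.31
```

View pics/ov10.png

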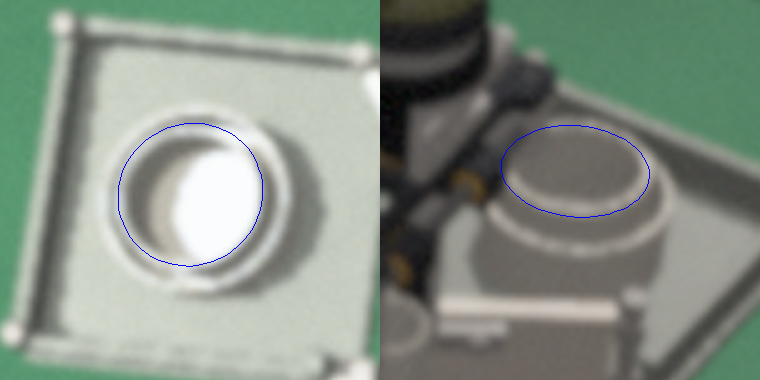

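Cup2 is centred at about (0.539, 0.252), inside cup1. Bringing cup4 over and lowering it inside.

Call:
apply_moves(
  increments=[
    {"tx": -0.2,"ty": -0.7,"tz": 0,"ax": 0,"ay": 0,"az": 0},
    {"tx": -0.2,"ty": -1,"tz": 0,"ax": 0,"ay": 0,"az": 0},
    {"tx": -0.2,"ty": -1,"tz": 0,"ax": 0,"ay": 0,"az": 0},
    {"tx": -0.2,"ty": -1,"tz": 0,"ax": 0,"ay": 0,"az": 0},
    {"tx": -0.2,"ty": -1,"tz": 0,"ax": 0,"ay": 0,"az": 0},
    {"tx": -0.2,"ty": -1,"tz": 0,"ax": 0,"ay": 0,"az": 0},
    {"tx": -0.2,"ty": -1,"tz": 0,"ax": 0,"ay": 0,"az": 0},
    {"tx": -0.2,"ty": -1,"tz": 0,"ax": 0,"ay": 0,"az": 0},
    {"tx": -0.2,"ty": -1,"tz": 0,"ax": 0,"ay": 0,"az": 0},
    {"tx": -0.2,"ty": -1,"tz": 0,"ax": 0,"ay": 0,"az": 0},
    {"tx": -0.2,"ty": -1,"tz": 0,"ax": 0,"ay": 0,"az": 0},
    {"tx": -0.2,"ty": -1,"tz": 0,"ax": 0,"ay": 0,"az": 0},
  ],
)

```text
time_s: 28.45
ee_pos: [0.5428, 0.2236, 0.4341]
eef_rot: [3.141, 0.001, 0.001]
force: [-0.5, -0.5, -0.7]
grip_width: 0.0415
grip_force: 25.0
```

Call:
apply_moves(
  increments=[
    {"tx": -0.16,"ty": -0.7,"tz": 0,"ax": 0,"ay": 0,"az": 0},
    {"tx": 0,"ty": -0.3,"tz": 0,"ax": 0,"ay": 0,"az": 0},
    {"tx": 0,"ty": 0,"tz": 0.6,"ax": 0,"ay": 0,"az": 0},
    {"tx": 0,"ty": 0,"tz": 0.8,"ax": 0,"ay": 0,"az": 0},
    {"tx": 0,"ty": 0,"tz": 0.8,"ax": 0,"ay": 0,"az": 0},
    {"tx": 0,"ty": 0,"tz": 0.8,"ax": 0,"ay": 0,"az": 0},
    {"tx": 0,"ty": 0,"tz": 0.8,"ax": 0,"ay": 0,"az": 0},
    {"tx": 0,"ty": 0,"tz": 0.6,"ax": 0,"ay": 0,"az": 0},
    {"tx": 0,"ty": 0,"tz": 0.4,"ax": 0,"ay": 0,"az": 0},
    {"tx": 0,"ty": 0,"tz": 0.2,"ax": 0,"ay": 0,"az": 0},
    {"tx": 0,"ty": 0,"tz": 0,"ax": 0,"ay": 0,"az": 0},
  ],
)

```text
time_s: 29.82
ee_pos: [0.5391, 0.2518, 0.285]
eef_rot: [-3.142, -0.0, 0.0]
force: [0.3, 0.4, -0.9]
grip_width: 0.041
grip_force: 25.0
```

Call:
apply_moves(
  increments=[
    {"tx": 0,"ty": 0,"tz": 0.1,"ax": 0,"ay": 0,"az": 0},
    {"tx": 0,"ty": 0,"tz": 0.05,"ax": 0,"ay": 0,"az": 0},
    {"tx": 0,"ty": 0,"tz": 0,"ax": 0,"ay": 0,"az": 0},
  ],
)

```text
time_s: 30.2
ee_pos: [0.539, 0.2519, 0.2805]
eef_rot: [-3.142, -0.0, 0.0]
force: [-0.5, 0.3, -1.7]
grip_width: 0.0416
grip_force: 25.0
```

Call:
apply_moves(
  increments=[
    {"tx": 0,"ty": 0,"tz": 0,"ax": 0,"ay": 0,"az": 0},
    {"tx": 0,"ty": 0,"tz": 0,"ax": 0,"ay": 0,"az": 0},
    {"tx": 0,"ty": 0,"tz": 0,"ax": 0,"ay": 0,"az": 0},
  ],
  jaw=0.45,
)

```text
time_s: 30.58
ee_pos: [0.5391, 0.2519, 0.2806]
eef_rot: [-3.141, -0.0, 0.0]
force: [1.1, -0.8, 0.2]
grip_width: 0.0519
grip_force: 0.0
```

Call:
apply_moves(
  increments=[
    {"tx": 0,"ty": 0,"tz": -0.4,"ax": 0,"ay": 0,"az": 0},
    {"tx": 0,"ty": 0,"tz": -0.8,"ax": 0,"ay": 0,"az": 0},
    {"tx": 0,"ty": 0,"tz": -1,"ax": 0,"ay": 0,"az": 0},
    {"tx": 0,"ty": 0,"tz": -1,"ax": 0,"ay": 0,"az": 0},
    {"tx": 0,"ty": 0,"tz": -1,"ax": 0,"ay": 0,"az": 0},
    {"tx": 0,"ty": 0,"tz": -0.4,"ax": 0,"ay": 0,"az": 0},
  ],
)

```text
time_s: 31.32
ee_pos: [0.5389, 0.2518, 0.4209]
eef_rot: [-3.14, -0.003, 0.0]
force: [-0.1, 0.1, 0.2]
grip_width: 0.0513
grip_force: 0.0
```

Call:
apply_moves(
  increments=[
    {"tx": -1,"ty": 1,"tz": 0,"ax": 0,"ay": 0,"az": 0},
    {"tx": -1,"ty": 1,"tz": 0,"ax": 0,"ay": 0,"az": 0},
    {"tx": -1,"ty": 1,"tz": 0,"ax": 0,"ay": 0,"az": 0},
    {"tx": -0.4,"ty": 1,"tz": 0,"ax": 0,"ay": 0,"az": 0},
    {"tx": 0,"ty": 1,"tz": 0,"ax": 0,"ay": 0,"az": 0},
    {"tx": 0,"ty": 1,"tz": 0,"ax": 0,"ay": 0,"az": 0},
    {"tx": 0,"ty": 1,"tz": 0,"ax": 0,"ay": 0,"az": 0},
    {"tx": 0,"ty": 1,"tz": 0,"ax": 0,"ay": 0,"az": 0},
    {"tx": 0,"ty": 1,"tz": 0,"ax": 0,"ay": 0,"az": 0},
    {"tx": 0,"ty": 1,"tz": 0,"ax": 0,"ay": 0,"az": 0},
  ],
)

```text
time_s: 32.58
ee_pos: [0.4369, -0.0491, 0.4182]
eef_rot: [-3.142, 0.0, 0.0]
force: [-0.6, -0.1, -0.2]
grip_width: 0.0518
grip_force: 0.0
```

Run:
```python
from h import *
a=snap('top','t11.png');b=snap('scene','s11.png')
f=5
A=cv2.resize(a['pixels'][148:238,98:222,::-1],None,fx=f,fy=f,interpolation=cv2.INTER_CUBIC)[:, :]
B=cv2.resize(b['pixels'][85:185,255:385,::-1],None,fx=f,fy=f,interpolation=cv2.INTER_CUBIC)
cv2.imwrite('pics/a11.png',np.hstack([cv2.resize(A,(400,290)),cv2.resize(B,(377,290))]))
```

```text
(no output)
```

View pics/a11.png

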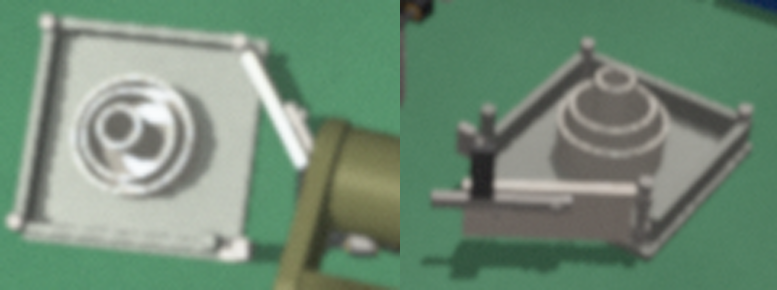

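All three cups are nested upright: concentric rims in the top crop at (133,133), with cup4's rim at (120,125). The scene crop shows the tiered stack and the gate still open, with the latch bar level at (500,200). That uses up my picture allowance, so from here I work by numbers.

Next is the tab. I'll check that the gate is unmoved and plan the grasp at (0.496, 0.0513), yaw 0.516.

Run:
```python
from h import *
b=snap('scene')['pixels'].astype(int); b0=cv2.imread('pics/scene0.png')[:,:,::-1].astype(int)
s=np.s_[125:165,265:300]
for p in(b0,b):
    d=p[s].max(2)<75; v,u=np.nonzero(d); print(d.sum(),u.mean()+265,v.mean()+125)
plan(.496,.0513,.2,.5156)
```

```text
205 285.3121951219512 140.0
195 285.2769230769231 140.0205128205128
turn units [-0.    0.01 -5.93] shift units after turn [ 3.36 -1.94  1.27] t 32.73 j6 1.38
```

Call:
apply_moves(
  increments=[
    {"tx": 0,"ty": 0,"tz": 0,"ax": 0,"ay": 0,"az": -0.99},
    {"tx": 0,"ty": 0,"tz": 0,"ax": 0,"ay": 0,"az": -0.99},
    {"tx": 0,"ty": 0,"tz": 0,"ax": 0,"ay": 0,"az": -0.99},
    {"tx": 0,"ty": 0,"tz": 0,"ax": 0,"ay": 0,"az": -0.99},
    {"tx": 0,"ty": 0,"tz": 0,"ax": 0,"ay": 0,"az": -0.99},
    {"tx": 0,"ty": 0,"tz": 0,"ax": 0,"ay": 0,"az": -0.98},
    {"tx": 0.84,"ty": -0.48,"tz": 0.3,"ax": 0,"ay": 0,"az": 0},
    {"tx": 0.84,"ty": -0.48,"tz": 0.3,"ax": 0,"ay": 0,"az": 0},
    {"tx": 0.84,"ty": -0.48,"tz": 0.3,"ax": 0,"ay": 0,"az": 0},
    {"tx": 0.84,"ty": -0.5,"tz": 0.3,"ax": 0,"ay": 0,"az": 0},
    {"tx": 0,"ty": 0,"tz": 0,"ax": 0,"ay": 0,"az": 0},
  ],
  jaw=0.5,
)

```text
time_s: 34.1
ee_pos: [0.496, 0.0542, 0.3815]
eef_rot: [-3.141, 0.002, 0.52]
force: [0.4, -0.2, -0.5]
grip_width: 0.0468
grip_force: 0.0
```

```bash
python3 -c "
from h import *
plan(.496,.0513,.126,.5156);print(get_obs()['grip_width'])"
```

```text
turn units [-0.01  0.02  0.06] shift units after turn [-0.05  0.08  2.52] t 34.1 j6 1.09
0.04675064298795427
```

Call:
apply_moves(
  increments=[
    {"tx": -0.05,"ty": 0.08,"tz": 0.6,"ax": 0,"ay": 0,"az": 0.06},
    {"tx": 0,"ty": 0,"tz": 0.7,"ax": 0,"ay": 0,"az": 0},
    {"tx": 0,"ty": 0,"tz": 0.6,"ax": 0,"ay": 0,"az": 0},
    {"tx": 0,"ty": 0,"tz": 0.4,"ax": 0,"ay": 0,"az": 0},
    {"tx": 0,"ty": 0,"tz": 0.2,"ax": 0,"ay": 0,"az": 0},
    {"tx": 0,"ty": 0,"tz": 0,"ax": 0,"ay": 0,"az": 0},
  ],
)

```text
time_s: 34.85
ee_pos: [0.4958, 0.0494, 0.3076]
eef_rot: [-3.142, 0.0, 0.512]
force: [-0.2, -0.1, -0.1]
grip_width: 0.0471
grip_force: 0.0
```

Call:
apply_moves(
  increments=[
    {"tx": 0,"ty": 0,"tz": 0,"ax": 0,"ay": 0,"az": 0},
    {"tx": 0,"ty": 0,"tz": 0,"ax": 0,"ay": 0,"az": 0},
    {"tx": 0,"ty": 0,"tz": 0,"ax": 0,"ay": 0,"az": 0},
    {"tx": 0,"ty": 0,"tz": 0,"ax": 0,"ay": 0,"az": 0},
    {"tx": 0,"ty": 0,"tz": 0,"ax": 0,"ay": 0,"az": 0},
    {"tx": 0,"ty": 0,"tz": 0,"ax": 0,"ay": 0,"az": 0},
  ],
  jaw=1,
  force=20,
)

```text
time_s: 35.6
ee_pos: [0.4958, 0.0495, 0.3075]
eef_rot: [3.142, -0.0, 0.513]
force: [-1.2, 1.0, 1.9]
grip_width: 0.0119
grip_force: 20.0
```

The width is 12 mm, so the tab is gripped. Now I lift the bar about its pivot by 0.35 rad, turning the tool with it.

Call:
apply_moves(
  increments=[
    {"tx": 0.345,"ty": 0,"tz": -0.1,"ax": 0,"ay": -0.5,"az": 0},
    {"tx": 0.345,"ty": 0,"tz": -0.1,"ax": 0,"ay": -0.5,"az": 0},
    {"tx": 0.345,"ty": 0,"tz": -0.1,"ax": 0,"ay": -0.5,"az": 0},
    {"tx": 0.345,"ty": 0,"tz": -0.1,"ax": 0,"ay": -0.5,"az": 0},
    {"tx": 0,"ty": 0,"tz": 0,"ax": 0,"ay": 0,"az": 0},
  ],
)

```text
time_s: 36.22
ee_pos: [0.5326, 0.0703, 0.3166]
eef_rot: [-3.142, 0.175, 0.513]
force: [-1.6, 1.6, 2.5]
grip_width: 0.0123
grip_force: 20.0
```

Call:
apply_moves(
  increments=[
    {"tx": 0.345,"ty": 0,"tz": -0.1,"ax": 0,"ay": -0.5,"az": 0},
    {"tx": 0.345,"ty": 0,"tz": -0.1,"ax": 0,"ay": -0.5,"az": 0},
    {"tx": 0.345,"ty": 0,"tz": -0.1,"ax": 0,"ay": -0.5,"az": 0},
    {"tx": 0.345,"ty": 0,"tz": -0.1,"ax": 0,"ay": -0.5,"az": 0},
    {"tx": 0,"ty": 0,"tz": 0,"ax": 0,"ay": 0,"az": 0},
  ],
)

```text
time_s: 36.85
ee_pos: [0.5698, 0.0913, 0.3183]
eef_rot: [-3.141, 0.349, 0.513]
force: [-0.9, 2.4, 1.6]
grip_width: 0.0123
grip_force: 20.1
```

```bash
cat >> h.py <<'E'
def swing(dphi,n,H=(.6314,.1453)):
    """n rows turning the held gate by dphi (rad about world z) about H; rows in tool frame start-of-row axes"""
    o=get_obs();R=Ro.from_euler('xyz',o['eef_rot']);p=o['ee_pos']
    Z=Ro.from_rotvec([0,0,dphi/n]);h=np.array([*H,0]);p1=h+Z.apply(p-h)
    t=R.inv().apply(p1-p)/.03;w=(R.inv()*Z*R).as_rotvec(degrees=True)/5
    print('row shift',t.round(3),'turn',w.round(3),'yaw',o['eef_rot'],'F',o['force'].round(1),o['grip_width'])
E
python3 -c "
from h import *
swing(-.61,12); o=get_obs(); print((o['ee_pos']+.18*Ro.from_euler('xyz',o['eef_rot']).as_matrix()[:,2]).round(4),o['qpos'].round(2))"
```

```text
row shift [-0.024 -0.136  0.009] turn [0.199 0.    0.547] yaw [-3.1412011   0.3485327   0.51316861] F [-0.9  2.4  1.6] 0.012252920065539484
[0.5162 0.0612 0.1491] [ 0.11  0.49  1.47 -0.13  1.5   1.2 ]
```

The lift was smooth, with forces below 3 N and the grasp point up 21 mm. Swinging 9 rows of about 0.05 rad.

Call:
apply_moves(
  increments=[
    {"tx": -0.024,"ty": -0.136,"tz": 0.009,"ax": 0.199,"ay": 0,"az": 0.547},
    {"tx": -0.024,"ty": -0.136,"tz": 0.009,"ax": 0.199,"ay": 0,"az": 0.547},
    {"tx": -0.024,"ty": -0.136,"tz": 0.009,"ax": 0.199,"ay": 0,"az": 0.547},
    {"tx": -0.024,"ty": -0.136,"tz": 0.009,"ax": 0.199,"ay": 0,"az": 0.547},
    {"tx": -0.024,"ty": -0.136,"tz": 0.009,"ax": 0.199,"ay": 0,"az": 0.547},
    {"tx": 0,"ty": 0,"tz": 0,"ax": 0,"ay": 0,"az": 0},
  ],
)

```text
time_s: 37.6
ee_pos: [0.5578, 0.1081, 0.3184]
eef_rot: [-3.141, 0.348, 0.259]
force: [0.6, 3.1, -1.9]
grip_width: 0.0122
grip_force: 20.1
```

Call:
apply_moves(
  increments=[
    {"tx": -0.024,"ty": -0.136,"tz": 0.009,"ax": 0.199,"ay": 0,"az": 0.547},
    {"tx": -0.024,"ty": -0.136,"tz": 0.009,"ax": 0.199,"ay": 0,"az": 0.547},
    {"tx": -0.024,"ty": -0.136,"tz": 0.009,"ax": 0.199,"ay": 0,"az": 0.547},
    {"tx": -0.024,"ty": -0.136,"tz": 0.009,"ax": 0.199,"ay": 0,"az": 0.547},
    {"tx": 0,"ty": 0,"tz": 0,"ax": 0,"ay": 0,"az": 0},
  ],
)

```text
time_s: 38.22
ee_pos: [0.5521, 0.1236, 0.3185]
eef_rot: [-3.141, 0.349, 0.057]
force: [-1.8, 3.0, 0.8]
grip_width: 0.0122
grip_force: 20.0
```

```bash
python3 -c "
from h import *
o=get_obs();R=Ro.from_euler('xyz',o['eef_rot']).as_matrix();g=o['ee_pos']+.18*R[:,2]
print(g.round(4)); d=np.array([.6314,.1453])-g[:2]; print('gate dir from grasp',np.arctan2(d[1],d[0])-np.arctan2(.014,np.sqrt(d@d-.014**2)),np.linalg.norm(d))
swing(-.05,1)
a=snap('top');b=snap('scene')
cv2.imwrite('pics/t12.png',a['pixels'][:,:,::-1]);cv2.imwrite('pics/s12.png',b['pixels'][:,:,::-1])"
```

```text
[0.4907 0.1202 0.1493]
gate dir from grasp 0.07862392248929793 0.1429475027847835
row shift [-0.024 -0.135  0.009] turn [0.196 0.    0.538] yaw [-3.14127883  0.34859512  0.05675506] F [-1.8  3.   0.8] 0.012176254503933706
```

Call:
apply_moves(
  increments=[
    {"tx": -0.012,"ty": -0.068,"tz": 0.005,"ax": 0.098,"ay": 0,"az": 0.27},
    {"tx": -0.012,"ty": -0.068,"tz": 0.005,"ax": 0.098,"ay": 0,"az": 0.27},
    {"tx": -0.012,"ty": -0.068,"tz": 0.005,"ax": 0.098,"ay": 0,"az": 0.27},
    {"tx": -0.012,"ty": -0.068,"tz": 0.005,"ax": 0.098,"ay": 0,"az": 0.27},
    {"tx": 0,"ty": 0,"tz": 0,"ax": 0,"ay": 0,"az": 0},
  ],
)

```text
time_s: 38.95
ee_pos: [0.5505, 0.1321, 0.3185]
eef_rot: [-3.142, 0.349, -0.046]
force: [-5.1, 1.1, 5.8]
grip_width: 0.0119
grip_force: 20.0
```

Call:
apply_moves(
  increments=[
    {"tx": -0.012,"ty": -0.068,"tz": 0.005,"ax": 0.098,"ay": 0,"az": 0.27},
    {"tx": 0,"ty": 0,"tz": 0,"ax": 0,"ay": 0,"az": 0},
  ],
)

```text
time_s: 39.2
ee_pos: [0.5502, 0.1342, 0.3185]
eef_rot: [-3.142, 0.349, -0.071]
force: [-5.0, 3.0, 5.9]
grip_width: 0.0124
grip_force: 20.0
```

Call:
apply_moves(
  increments=[
    {"tx": -0.006,"ty": -0.034,"tz": 0.002,"ax": 0.049,"ay": 0,"az": 0.135},
    {"tx": 0,"ty": 0,"tz": 0,"ax": 0,"ay": 0,"az": 0},
  ],
)

```text
time_s: 39.45
ee_pos: [0.5501, 0.1352, 0.3185]
eef_rot: [-3.142, 0.349, -0.083]
force: [-4.6, 2.6, 6.8]
grip_width: 0.0123
grip_force: 20.0
```

Call:
apply_moves(
  increments=[
    {"tx": -0.006,"ty": -0.034,"tz": 0.002,"ax": 0.049,"ay": 0,"az": 0.135},
    {"tx": 0,"ty": 0,"tz": 0,"ax": 0,"ay": 0,"az": 0},
  ],
)

```text
time_s: 39.7
ee_pos: [0.55, 0.1362, 0.3185]
eef_rot: [-3.142, 0.35, -0.096]
force: [-5.2, 2.3, 5.9]
grip_width: 0.0123
grip_force: 20.0
```

Call:
apply_moves(
  increments=[
    {"tx": -0.006,"ty": -0.034,"tz": 0.002,"ax": 0.049,"ay": 0,"az": 0.135},
    {"tx": 0,"ty": 0,"tz": 0,"ax": 0,"ay": 0,"az": 0},
  ],
)

```text
time_s: 39.95
ee_pos: [0.5499, 0.1369, 0.3185]
eef_rot: [3.14, 0.35, -0.109]
force: [-5.4, -2.1, 6.1]
grip_width: 0.0121
grip_force: 20.0
```

Run:
```python
from h import *
o=get_obs();R=Ro.from_euler('xyz',o['eef_rot']).as_matrix();g=o['ee_pos']+.18*R[:,2]
print(g.round(4),o['force'].round(1),o['moment'].round(2))
b=snap('scene','s13.png')
# white gate-top edge (z .082) line in scene: find angle maximising brightness along gate top
im=cv2.cvtColor(b['pixels'],cv2.COLOR_RGB2GRAY).astype(np.float32)
H=np.array([.6314,.1453])
for th in np.arange(-.16,.05,.02):
    d=-np.array([np.cos(th),np.sin(th)])
    q=np.array([proj(b,[*(H+s*d),.082]) for s in np.linspace(.02,.14,60)],np.float32)
    print(round(th,3),cv2.remap(im,q[:,:1],q[:,1:],cv2.INTER_LINEAR).mean().round(1),end='; ')
```

```text
[0.4886 0.1434 0.1494] [-5.4 -2.1  6.1] [-0.58  1.27  0.49]
-0.16 157.4; -0.14 160.2; -0.12 160.8; -0.1 158.8; -0.08 154.4; -0.06 148.5; -0.04 141.9; -0.02 135.1; -0.0 128.6; 0.02 123.0; 0.04 118.3;
```

The y force has just reversed, so the stop may be starting to push back. Two more small steps to confirm.

Call:
apply_moves(
  increments=[
    {"tx": -0.006,"ty": -0.034,"tz": 0.002,"ax": 0.049,"ay": 0,"az": 0.135},
    {"tx": 0,"ty": 0,"tz": 0,"ax": 0,"ay": 0,"az": 0},
    {"tx": 0,"ty": 0,"tz": 0,"ax": 0,"ay": 0,"az": 0},
  ],
)

```text
time_s: 40.38
ee_pos: [0.5499, 0.1369, 0.3184]
eef_rot: [3.137, 0.35, -0.122]
force: [-6.8, -13.8, 7.0]
grip_width: 0.012
grip_force: 20.2
```

Call:
apply_moves(
  increments=[
    {"tx": 0,"ty": -0.03,"tz": 0,"ax": 0,"ay": 0,"az": 0},
    {"tx": 0,"ty": 0,"tz": 0,"ax": 0,"ay": 0,"az": 0},
    {"tx": 0,"ty": 0,"tz": 0,"ax": 0,"ay": 0,"az": 0},
  ],
)

```text
time_s: 40.75
ee_pos: [0.55, 0.1373, 0.3184]
eef_rot: [3.136, 0.35, -0.123]
force: [-7.3, -18.5, 8.1]
grip_width: 0.0122
grip_force: 20.1
```

The gate is firmly on its stop (18 N) at yaw about −0.11, which matches the carrier's measured direction. Lowering the bar.

Call:
apply_moves(
  increments=[
    {"tx": -0.343,"ty": 0,"tz": 0.116,"ax": 0,"ay": 0.5,"az": 0},
    {"tx": -0.343,"ty": 0,"tz": 0.116,"ax": 0,"ay": 0.5,"az": 0},
    {"tx": -0.343,"ty": 0,"tz": 0.116,"ax": 0,"ay": 0.5,"az": 0},
    {"tx": -0.343,"ty": 0,"tz": 0.116,"ax": 0,"ay": 0.5,"az": 0},
    {"tx": 0,"ty": 0,"tz": 0,"ax": 0,"ay": 0,"az": 0},
  ],
)

```text
time_s: 41.38
ee_pos: [0.5065, 0.1424, 0.3164]
eef_rot: [3.136, 0.174, -0.122]
force: [-6.7, -24.0, 6.0]
grip_width: 0.0119
grip_force: 20.0
```

Call:
apply_moves(
  increments=[
    {"tx": -0.343,"ty": 0,"tz": 0.116,"ax": 0,"ay": 0.5,"az": 0},
    {"tx": -0.343,"ty": 0,"tz": 0.116,"ax": 0,"ay": 0.5,"az": 0},
    {"tx": -0.343,"ty": 0,"tz": 0.116,"ax": 0,"ay": 0.5,"az": 0},
    {"tx": 0,"ty": 0,"tz": 0,"ax": 0,"ay": 0,"az": 0},
  ],
)

```text
time_s: 41.88
ee_pos: [0.4747, 0.1461, 0.3098]
eef_rot: [3.135, 0.044, -0.121]
force: [-7.1, -26.6, 6.0]
grip_width: 0.0122
grip_force: 20.0
```

Call:
apply_moves(
  increments=[
    {"tx": -0.343,"ty": 0,"tz": 0.116,"ax": 0,"ay": 0.5,"az": 0},
    {"tx": 0,"ty": 0.04,"tz": 0,"ax": 0,"ay": 0,"az": 0},
    {"tx": 0,"ty": 0,"tz": 0,"ax": 0,"ay": 0,"az": 0},
  ],
)

```text
time_s: 42.25
ee_pos: [0.4648, 0.1466, 0.3073]
eef_rot: [3.138, -0.0, -0.121]
force: [-5.7, -19.6, 8.6]
grip_width: 0.012
grip_force: 20.0
```

Call:
apply_moves(
  increments=[
    {"tx": 0,"ty": 0,"tz": 0,"ax": 0,"ay": 0,"az": 0},
    {"tx": 0,"ty": 0,"tz": 0,"ax": 0,"ay": 0,"az": 0},
    {"tx": 0,"ty": 0,"tz": 0,"ax": 0,"ay": 0,"az": 0},
    {"tx": 0,"ty": 0,"tz": 0,"ax": 0,"ay": 0,"az": 0},
  ],
  jaw=0.6,
)

```text
time_s: 42.75
ee_pos: [0.4648, 0.1481, 0.3071]
eef_rot: [3.142, -0.0, -0.12]
force: [0.9, -0.8, -0.1]
grip_width: 0.0379
grip_force: 0.0
```

Call:
apply_moves(
  increments=[
    {"tx": 0,"ty": 0,"tz": -0.5,"ax": 0,"ay": 0,"az": 0},
    {"tx": 0,"ty": 0,"tz": -1,"ax": 0,"ay": 0,"az": 0},
    {"tx": 0,"ty": 0,"tz": -1,"ax": 0,"ay": 0,"az": 0},
    {"tx": 0,"ty": 0,"tz": -1,"ax": 0,"ay": 0,"az": 0},
    {"tx": 0,"ty": 1,"tz": -1,"ax": 0,"ay": 0,"az": 0},
    {"tx": 0,"ty": 1,"tz": 0,"ax": 0,"ay": 0,"az": 0},
    {"tx": 0,"ty": 1,"tz": 0,"ax": 0,"ay": 0,"az": 0},
    {"tx": 0,"ty": 1,"tz": 0,"ax": 0,"ay": 0,"az": 0},
    {"tx": 0,"ty": 1,"tz": 0,"ax": 0,"ay": 0,"az": 0},
    {"tx": 0,"ty": 1,"tz": 0,"ax": 0,"ay": 0,"az": 0},
    {"tx": 0,"ty": 1,"tz": 0,"ax": 0,"ay": 0,"az": 0},
    {"tx": 0,"ty": 1,"tz": 0,"ax": 0,"ay": 0,"az": 0},
  ],
)

```text
time_s: 44.25
ee_pos: [0.4356, -0.0911, 0.4434]
eef_rot: [3.141, -0.001, -0.12]
force: [0.2, -0.5, -0.7]
grip_width: 0.0375
grip_force: 0.0
```

Call:
apply_moves(
  increments=[
    {"tx": 0,"ty": 1,"tz": 0,"ax": 0,"ay": 0,"az": 0},
    {"tx": 0,"ty": 1,"tz": 0,"ax": 0,"ay": 0,"az": 0},
    {"tx": 0,"ty": 1,"tz": 0,"ax": 0,"ay": 0,"az": 0},
    {"tx": 0,"ty": 1,"tz": 0,"ax": 0,"ay": 0,"az": 0},
    {"tx": 0,"ty": 1,"tz": 0,"ax": 0,"ay": 0,"az": 0},
    {"tx": 0,"ty": 0,"tz": 0,"ax": 0,"ay": 0,"az": 0},
  ],
)

```text
time_s: 45.0
ee_pos: [0.4176, -0.2402, 0.443]
eef_rot: [3.141, -0.001, -0.122]
force: [1.0, 0.2, 0.5]
grip_width: 0.0376
grip_force: 0.0
```

Run:
```python
from h import *
a=snap('top','t14.png');b=snap('scene','s14.png')
# tab: dark blob triangulated; gate/bar check
H=np.array([.6314,.1453])
def blob(c,X,w,thr):
    u,v=proj(c,X).astype(int);s=c['pixels'][v-w:v+w,u-w:u+w].max(2).astype(int)<thr
    n,l,st,ce=cv2.connectedComponentsWithStats(s.astype(np.uint8));
    return [(st[i,4],(ce[i]+[u-w,v-w]).round(1)) for i in range(1,n) if st[i,4]>10]
th=-.109;d=-np.array([np.cos(th),np.sin(th)]);n=np.array([np.sin(th),-np.cos(th)])
T=H+.165*d+.014*n
print('pred tab',T, 'pred px top/scene mid',proj(a,[*T,.142]),proj(b,[*T,.12]))
print('scene dark',blob(b,[*T,.12],16,75));print('top dark',blob(a,[*T,.142],10,90))
print('tab ends pred scene: level',proj(b,[*T,.142]),proj(b,[*T,.098]))
for lat in(0,.1,.2): # tab mid for latch angle
    al=.09+.075*np.cos(lat)-.05*np.sin(lat);z=.07+.05*np.cos(lat)+.075*np.sin(lat);print(lat,proj(b,[*(H+al*d+.014*n),z]))
```

```text
pred tab [0.46585623 0.14933249] pred px top/scene mid [164.00673591 210.11984638] [291.12741754 120.60647727]
scene dark [(np.int32(161), array([292.6, 124.3]))]
top dark [(np.int32(34), array([169.4, 212.2]))]
tab ends pred scene: level [291.43095033 114.68670132] [290.830441   126.39838737]
0 [291.12741754 120.60647727]
0.1 [292.67512944 119.3638655 ]
0.2 [294.41975983 118.35258082]
```

I'll calibrate this blob check on the first images, where the gate angle is known, before trusting it.

Run:
```python
from h import *
a=snap('top');b=snap('scene')
rd=lambda f:cv2.imread('pics/'+f)[:,:,::-1]
H=np.array([.6314,.1453])
def neutral(p,lo,hi):
    p=p.astype(int);return (p.max(2)<hi)&(p.max(2)-p.min(2)<18)&(p.max(2)>=lo)
for th,ft,fs in((.513,'top0.png','scene0.png'),(-.109,'t14.png','s14.png')):
    d=-np.array([np.cos(th),np.sin(th)]);n=np.array([np.sin(th),-np.cos(th)]);T=H+.165*d+.014*n
    for c,f,z in((a,ft,.142),(b,fs,.12)):
        p=rd(f);q=proj(c,[*T,z]);u,v=q.astype(int);w=13
        m=neutral(p[v-w:v+w,u-w:u+w],0,78);k,l,st,ce=cv2.connectedComponentsWithStats(m.astype(np.uint8))
        print(th,f,[(int(st[i,4]),(ce[i]+[u-w,v-w]-q).round(1),st[i,:4].tolist()) for i in range(1,k) if st[i,4]>6])
p=rd('s14.png');u,v=proj(b,[.4659,.1493,.10]).astype(int)
print(u,v);print(p[v-20:v+14:2,u-16:u+17:2].max(2));print((p[v-20:v+14:2,u-16:u+17:2].astype(int).max(2)-p[v-20:v+14:2,u-16:u+17:2].astype(int).min(2)))
```

```text
0.513 top0.png []
0.513 scene0.png [(196, array([ 1.6, -1.4]), [7, 0, 19, 26])]
-0.109 t14.png [(22, array([5.5, 1.9]), [17, 12, 4, 7])]
-0.109 s14.png [(153, array([0.9, 3.5]), [7, 8, 19, 18])]
290 125
[[128 128 129 130 128 130 128 132 130 132 133 132 132 132 132 133 133]
 [129 130 130 131 129 130 130 133 131 131 133 133 133 131 131 131 130]
 [130 130 130 131 129 131 131 132 131 131 132 132 131 131 132 133 131]
 [128 128 130 131 131 133 132 130 131 131 131 132 131 131 132 133 140]
 [129 128 130 131 132 132 130 117 116 127 131 132 130 132 133 142 148]
 [128 129 130 131 131 131 122  82  83 101 112 127 131 134 145 145 115]
 [131 129 130 131 131 132 116  51  50  66  77 121 133 145 145 107  75]
 [128 129 130 131 132 133 118  48  38  39  55 123 145 143 105  71  68]
 [130 131 129 129 131 145 130  53  37  37  62 136 139  99  68  68  84]
 [131 130 132 131 120 129 116  48  37  37  66 118  93  68  69  86 130]
 [131 136 150 143 110  79  70  41  37  35  50  75  71  71  95 133 155]
 [131 153 170 166 145 114  70  40  37  38  64  95  79 101 143 156 157]
 [120 141 165 159 148 157 116  46  37  37 125
[... 529 characters left out ...]
48 49 49 49 48 50 47 36 34 43 47 48 48 49 44 23 10]
 [47 49 48 49 50 49 44 13  4 14 28 44 49 41 18  9  6]
 [47 48 49 49 49 50 43  8  3  1 10 45 39 13  7  4  5]
 [50 48 49 49 49 44 39  7  2  2 10 32 13  8  5  3  4]
 [46 50 48 49 41 16 12  4  1  0  3 11  8  4  4  4  3]
 [49 50 46 50 29  9  6  2  0  0  2  7  5  4  3  4  6]
 [48 35 15 24 22  4  4  2  3  2  2  5  4  4  5  8  8]
 [38 11  9  8  8  8  4  2  0  1  3  8  4  5  8  8  8]
 [26  7 10  9  9 10  7  2  3  0 12 12 12 10  7  9  8]
 [29  5  8  8  6  7  8  2  2  2 12 15 15 14 12  8  8]
 [27  5  6  6  7  6  5  5  3  5  9 12 14 15 15 15 12]
 [22  5  8  6  7  6  4  7  6  6  9 11 10 12 14 15 15]
 [30  8  4  4  5  4  7 10 10  8  6  7  8 10 11 12 14]]
```

The tab matches the level, shut prediction: u 291.3 against 291.1, and the same ~+2.9 px vertical offset as the known level bar at the start. The TCP height at release (0.3071) also equals that at the grasp (0.3075). Last, I'll check the cup stack is unchanged, then hand in.

Run:
```python
from h import *
a=snap('top');b=snap('scene')
for c,f in((a,'t11.png'),(b,'s11.png')):
    p=cv2.imread('pics/'+f)[:,:,::-1];u,v=proj(c,[.539,.254,.07]).astype(int);w=18
    g=lambda q:cv2.cvtColor(np.ascontiguousarray(q[v-w:v+w,u-w:u+w]),cv2.COLOR_RGB2GRAY).astype(np.float32)
    print(np.abs(g(c['pixels'])-g(p)).mean(),cv2.phaseCorrelate(g(p),g(c['pixels'])))
o=get_obs();print(o['time_s'],o['joint_vel'].round(3),hand_in())
```

```text
1.2492284 ((-0.04277036282571345, -0.029189128408262377), 0.9870735826315703)
4.846451 ((-0.20476258809091874, -0.033111808442775725), 0.5977937284811043)
the job is handed in; nothing more can be done
45.3 [-0.003  0.002  0.001 -0.001 -0.002 -0.003] None
```

The job is handed in at 45.3 s: cups 1, 2 and 4 (cup 3 was absent) are nested upright in the carrier, and by camera and arm-pose checks the gate is shut and the bar is level in the catch; `hand_in` returned no verdict.

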